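# Walk a heavy crate of bolts home under the rack beam

## Robot

A 6-joint arm with a two-finger parallel gripper is mounted at the origin on the work surface. World frame = base frame: x ahead of the robot, y to its left, z up, the work surface at z = 0. Lengths are in m, angles in degrees, forces in N, time in s.
With the tool pointing down it reaches from about 0.4 to 0.825 m from the base axis. Payload 7 kg.
Tool frame: the origin (TCP) lies midway between the tips of the shut fingers; the grasp point (between the pads) lies ctrl.tcp_to_grasp behind it (ctrl.tcp_to_grasp is the distance from the TCP to the grasp point, in m); y points along the fingers, z is the direction in which the jaws open and shut, and the axes are right-handed (so a half turn about y gives the same grasp; the last joint's range is limited). The gripper opens to 88 mm and grips with 3 to 60 N. Pads are 19 mm wide; open, the fingers measure 130 mm over their backs; the gripper's body (78 mm by 193 mm) begins 47 mm behind the grasp point.
Start: joints at [-47.951, 20.546, 0.682, 0, -70.136, -16.507], TCP at [0.291, -0.609, 0.227] pointing down, gripper open.
Joint ranges: [-176.03, 176.03], [-82.01, 121.73], [-58.28, 71.71], [-173.87, 95.51], [-174.79, -0.11], [-173.66, 173.66]. Speed limits (degrees/s): [136.94, 136.94, 172.46, 180, 180, 180].

## Interface

Orientations are given as [roll, pitch, yaw] about the fixed x, y, z axes, in that order (R = Rz(yaw) Ry(pitch) Rx(roll)).
In Python, from plant import ctrl, snapshot, silhouettes gives the robot as it stands.
- The arm moves only by the shell command python3 -m pendant 'ROWS'. ROWS is JSON, a list that holds one entry, the list of rows, each a list of 7 numbers: the shift along the tool's x, y, z in cm, then the turn, a rotation vector about the tool's x, y, z in degrees, then the opening, from 0 (shut) to 1 (fully open). In form: [[[x, y, z, rx, ry, rz, hand], ...]]. A call has 1 to 12 rows; each row shifts and turns the commanded pose from where the row before left it, along the tool's axes as they then stand; what a row does not reach is not made up. A row lasts 1/12 s, in which the tool goes at most 41.7 mm and 7.16 degrees, less where a joint would pass 70% of its speed; a pose out of reach is approached as far as the arm can. A call with a gripper value outside its range is refused whole. The fingers move at their own pace and stop on an object; the grip force is fixed at half the most. Time passes only in rows, so rows that do not move let the fingers close. It gives the time, the measured TCP pose, the force and the opening at its end, in the units of the state.
- ctrl.get_obs(): the state, without advancing time (a new reading comes with each control period).
- snapshot(name): name is "side" or "top" or "wrist"; returns a dict with "image" (400x640x3 uint8, red, green, blue), "camera_matrix" (3x3 intrinsics, pixels), "eye" and "orientation" of the camera in the world; the wrist camera has in their place "mount" (4x4, takes a point from camera to tool coordinates, whose origin is the TCP and whose axes are the tool frame's). Camera axes: x right, y down, z forward; pixel columns grow to the right and rows downward; lengths in m; the calibration is good to about 2 mm. A picture is of the moment at which its call begins: read the wrist's pose just before it. There is no depth.
- ctrl.close_job(): hands the job in, once; it reports no verdict.
Trained networks look in a picture, given as the dict that the camera call returned (one of the last four; its "shot" number tells which), for a name from the list of things; names that differ only in an ending like _2 or _b are one class to them, and where a whole thing is asked for, a point or a joint stands for the part that bears it (a point fixed in the world has none). Each returns a list of dicts, best first, with "confidence" (0 to 1); they miss things now and then, are a little off and sometimes report something else, mostly with a low value. They report only what shows in the picture. A call takes as long as a camera call.
- silhouettes(picture, thing): "mask" (400x640 bool, what is visible of it) and "bbox" ([left, top, width, height] in pixels, round what is visible of it).
The state is a dict: "clock": time; "joint_pos": joint angles; "qvel": joint speeds; "tau": joint torques, N m; "tool_pos": TCP position; "orientation": TCP orientation; "force": force on the tool from outside, world axes, zero at the start; "moment": the same for the moment, N m; "opening": finger opening in m.
Only numpy, scipy, OpenCV 4.12 (cv2) and the standard library are available. Lean on these libraries where they do the work, as an engineer would, in place of code of your own. Each camera call takes 0.05 s, during which the arm holds its last target.

## Task

The wide crate of bolts has been left standing out from its place under the rack beam, and it is too heavy to shove straight in: walk it home by pushing on alternate front corners, so that one end swings ahead and then the other, until its back stands square against the stop rail (a centimetre off at either end will do), about midway between the two small bins. Push gently, because a hard shove cracks its plastic wall; keep it flat on the bench, and leave the two bins, the tin and the pipe elbow where they are.

Things in the scene. Friction and masses are not known exactly. Their poses are not given: they have to be found in the camera images.
- crate: The wide, heavy crate: grey-blue open plastic crate full of galvanised bolts, 200 mm deep (x), 360 wide (y), 120 high, about 10 kg. Origin: centre of its underside, on the bench. x points to its back, y to its left end seen from the robot, z up. Flat upright walls from 8 mm above the bench to the rim. Its four small feet stand at 25 mm fore and aft, 80 mm left and right of its middle.
- front_left (a point): Point on the smooth, slippery face of the crate's front wall near its left corner, at -100, 160, 45 mm in the crate's frame. A slow forward push here takes 21 to 29 N and swings the crate about a point 72 mm right of its middle: it turns clockwise from above, 0.043 rad for 10 mm ahead, the point drifts left going round, and the crate's middle advances by a third of the push.
- front_right (a point): The like point near the right corner, at -100, -160, 45 mm in the crate's frame; a push here turns the crate the other way, about a point 72 mm left of its middle. A straight push through the middle takes 54 N or more; the wall cracks if the robot presses on the crate with more than 50 N, also for a moment: push slowly, and bearing down on the wall makes it heavier.
- back_left (a point): The crate's back left corner seen from the robot, on the outer face of its back wall, at 100, 180, 20 mm in the crate's frame.
- back_right (a point): The crate's back right corner, at 100, -180, 20 mm in the crate's frame.
- rack: Fixed blue rack bay on the bench: perforated uprights 290 mm high at 400 mm either side of its origin, box beams with a wire deck, a stop rail at the back. Origin: on the bench, where the crate's origin is when home and central; x points to the back of the bay, y to the left seen from the robot.
- beam (a point): Middle of the lower front edge of the front beam, at -120, 0, 200 mm in the rack's frame. The beam runs across the bay, 40 mm deep and 60 mm high. The crate's front wall ends 20 mm behind this edge and below it, out of reach of an upright tool: lean the tool 25 to 50 degrees, fingers pointing forward and down under the beam.
- stop (a point): Middle of the stop rail's front face, 100 mm behind the rack's origin and 20 mm above the bench. The rail is a fixed steel angle 40 mm high, running 360 mm to either side; the crate's flat back wall comes to rest against it.
- bin_nuts: One of two equal small shelf bins in the bay, 200 mm deep, 110 wide, 95 high, 4 kg, loose, with hexagon nuts in it; it stands left or right of the crate's place, its middle 280 mm from the middle of the bay, its back at the stop rail. Origin: centre of the underside, axes as the rack's. To be left alone.
- bin_sockets: The other small shelf bin, the same size, with short pipe sockets in it, on the other side. To be left alone.
- tin: A loose tin of pipe cement standing on the bench in front of the bay, to the left, 66 mm across and 100 mm high; origin at the centre of its underside. To be left alone.
- elbow: A loose white plastic pipe elbow lying on the bench in front of the bay, to the right: two 44 mm sockets at a right angle along its x and y, each reaching 52 mm from its origin, which lies on the bench below the bend. To be left alone.

How it is judged (in metres and radians):
At the end, for the whole second after the job is handed in: Both back corners of the crate are within 12 mm of the stop rail's front face, the crate's middle is within 30 mm of the middle of the bay (a gap of at least 15 mm to the bin on either side), and it stands flat on the bench at rest, let go (x of each of back_left, back_right in the frame of rack above 0.088 m and y of crate in the frame of rack between -0.03 and 0.03 m and angle between crate's own z axis and vertical below 0.03 rad and linear speed of crate below 0.01 m/s); the robot touches nothing.
It fails at once if the robot presses on the crate with more than 50 N (its wall cracks) (contact force between any of the arm, the fingers and crate above 50 N).
It fails at once if the crate is tipped more than about 8 degrees (angle between crate's own z axis and vertical above 0.14 rad).
It fails at once if a small bin is moved by more than 15 mm (distance of any of bin_nuts, bin_sockets from where it was at the start of the episode above 0.015 m).
It fails at once if the tin or the elbow is moved by more than 20 mm (distance of any of tin, elbow from where it was at the start of the episode above 0.02 m).
It also fails if it takes over 72 s, if anything falls off the work surface, if the arm or the gripper's body presses on something with over 40 N, if the wrist force passes 120 N, or if a joint passes its speed limit or range.

## Working session

There is one attempt and no reset: what is moved stays moved. The work goes in short steps, Python scripts to look and compute and a shell command to move; the robot and the scene stay as the last step left them, time stands still between calls to the robot, and variables do not carry over. Pictures are saved under pics/ and viewed, and the job is handed in when it is done.

```bash
ls; mkdir -p pics; python3 - <<'E'
from plant import ctrl, snapshot, silhouettes
import cv2
print(ctrl.get_obs()); print(ctrl.tcp_to_grasp)
for n in ["side","top","wrist"]:
    p=snapshot(n); cv2.imwrite(f"pics/a_{n}.png",p["image"][:,:,::-1])
    print(n,p["camera_matrix"].tolist(),[ (k,p[k].tolist() if hasattr(p[k],'tolist') else p[k]) for k in p if k not in("image","camera_matrix")])
    for t in ["crate","rack","bin_nuts","bin_sockets","tin","elbow"]:
        print(t,[(round(r["confidence"],2),r["bbox"]) for r in silhouettes(p,t)][:3])
E
```

```text
pics
{'clock': 0.0, 'joint_pos': array([-4.79507683e+01,  2.05905964e+01,  6.35073159e-01, -1.89930794e-02,
       -7.01350890e+01, -1.65079302e+01]), 'qvel': array([ 0.05532071, -0.06473362, -0.01527968,  0.08613236,  0.07472045,
       -0.01236593]), 'tau': array([ 4.12677355e-04, -5.82720888e+01,  2.93054116e+01,  6.99736789e+00,
        6.74028648e-03, -1.71280631e-04]), 'tool_pos': array([ 0.2908159 , -0.60861764,  0.22564556]), 'orientation': array([-8.99080490e+01,  8.63075840e-03,  2.55348404e+01]), 'force': array([ 0.23355126, -0.32054451, -0.01102392]), 'moment': array([-0.00755413,  0.02645626, -0.0013271 ]), 'opening': 0.08755836829708422}
0.0188
side [[366.52736541104304, 0.0, 316.6483850296228], [0.0, 366.52736541104304, 200.78624374598635], [0.0, 0.0, 1.0]] [('eye', [0.4797872905828075, 0.27689937935935505, 1.110999984604415]), ('orientation', [-163.01425054572587, 0.23938534967943947, -149.58338066996123]), ('shot', 1)]
crate [(0.84, [258.1, 120.8, 123.3, 135.7])]
rack [(0.6, [145.2, 6.3, 267.3, 333.3])]
bin_nuts [(0.78, [223.4, 235.8, 64.4, 56.5])]
bin_sockets [(0.93
[... 491 characters left out ...]
[(0.77, [228.2, 149.3, 39.8, 53.2]), (0.57, [282.9, 158.5, 123.3, 67.1])]
bin_sockets [(0.56, [405.1, 135.1, 45.0, 59.5])]
tin [(0.84, [220.2, 240.6, 29.1, 19.7])]
elbow [(0.46, [171.1, 97.2, 334.0, 129.3])]
wrist [[277.4281562236349, 0.0, 315.5712061590189], [0.0, 277.4281562236349, 198.31781525355362], [0.0, 0.0, 1.0]] [('mount', [[-0.00031424235539568603, 0.9622015373645347, 0.2723382138904985, -0.07312414169553326], [0.000410157548761333, -0.2723380804122501, 0.9622015390385504, -0.1578649732837301], [0.9999998665112543, 0.0004140660522360818, -0.00030907406412713264, 0.00015928630377948227], [0.0, 0.0, 0.0, 1.0]]), ('shot', 3)]
crate []
rack []
bin_nuts []
bin_sockets []
tin []
elbow []
```

View pics/a_side.png

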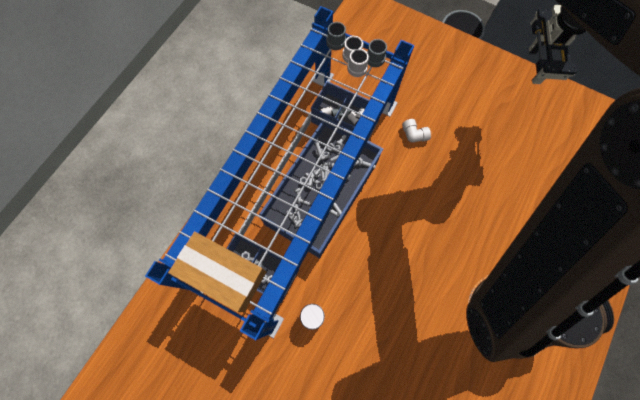

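View pics/a_top.png

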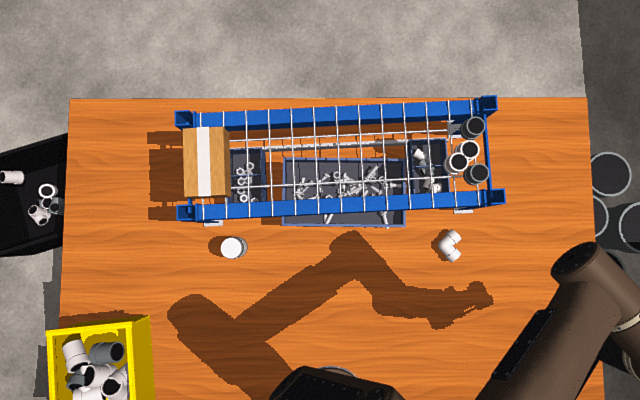

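```bash
python3 - <<'E'
import cv2
a=cv2.imread("pics/a_top.png")[80:270,150:520]; cv2.imwrite("pics/a_topz.png",cv2.resize(a,None,fx=2.16,fy=2.16,interpolation=cv2.INTER_CUBIC))
a=cv2.imread("pics/a_side.png")[0:350,130:450]; cv2.imwrite("pics/a_sidez.png",cv2.resize(a,None,fx=1.7,fy=1.7,interpolation=cv2.INTER_CUBIC))
E
```

```text
(no output)
```

View pics/a_topz.png

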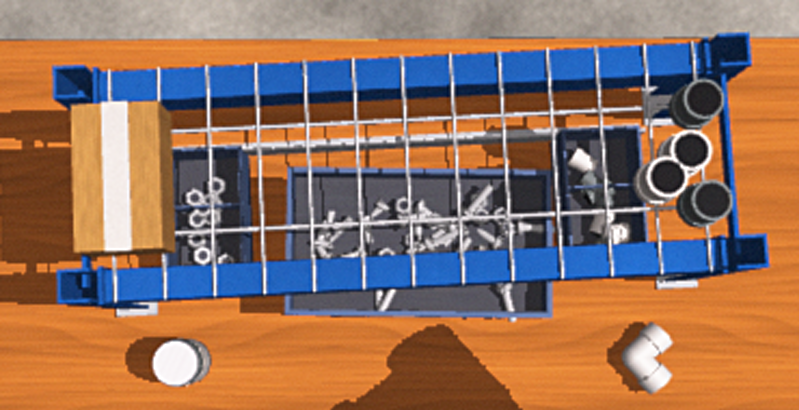

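View pics/a_sidez.png

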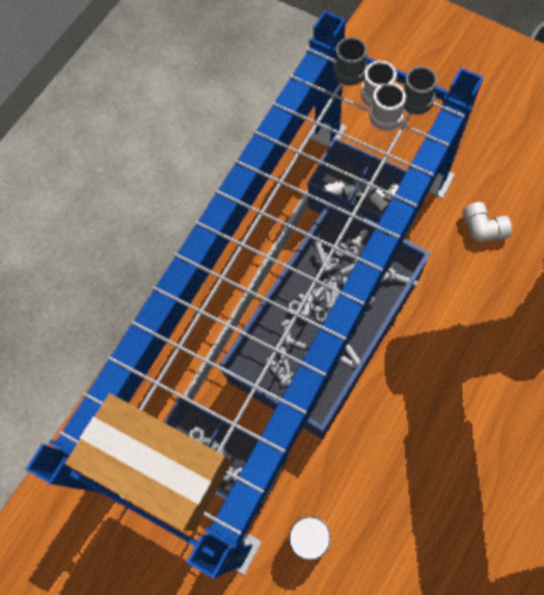

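```bash
cat > h.py <<'E'
import numpy as np, cv2
from scipy.spatial.transform import Rotation as Ro
from scipy.optimize import least_squares
def cam(p): return p["camera_matrix"],np.array(p["eye"]),Ro.from_euler("xyz",p["orientation"],degrees=True).as_matrix()
def proj(c,P):
    K,e,R=c; q=(np.atleast_2d(P)-e)@R@K.T; return q[:,:2]/q[:,2:]
def ray(c,uv,z):
    K,e,R=c; d=R@np.linalg.solve(K,[uv[0],uv[1],1.]); return e+d*(z-e[2])/d[2]
def T(pose,P):
    x,y,a=pose; P=np.atleast_2d(np.array(P,float)); c,s=np.cos(a),np.sin(a)
    return np.c_[x+c*P[:,0]-s*P[:,1], y+s*P[:,0]+c*P[:,1], P[:,2]]
def inv(pose,P):
    x,y,a=pose; P=np.atleast_2d(np.array(P,float)); c,s=np.cos(a),np.sin(a); dx=P[:,0]-x;dy=P[:,1]-y
    return np.c_[c*dx+s*dy,-s*dx+c*dy]
C=dict(
side=(np.array([[366.52736541104304,0,316.6483850296228],[0,366.52736541104304,200.78624374598635],[0,0,1]]),np.array([0.4797872905828075,0.27689937935935505,1.110999984604415]),Ro.from_euler("xyz",[-163.01425054572587,0.23938534967943947,-149.58338066996123],degrees=True).as_matrix()),
top=(np.array([[440.5418528848285,0,327.57244471291233],[0,440.5418528848285,194.56130731435763],[0,0,1]]),np.array([0.5297596047494448,0.011671943360714605,1.4097040728317747]),Ro.from_euler("xyz",[-174.87919997678242,-0.2694005179992342,-90.32846901389989],degrees=True).as_matrix()))
E
python3 - <<'E'
from h import *
c=C["top"]
f=lambda u,v:(150+u/2.16,80+v/2.16)
for n,u,v,z in [("BL",288,168,.12),("BR",553,178,.12),("FL",285,314,.12),("FR",551,317,.12),("rail",250,148,.04),("rail",555,131,.04),("beamfL top",115,278,.26),("beamfR",718,241,.26),("tin",180,362,.1),("up FL",68,268,.29),("up FR",766,236,.29),("up BL",55,67,.29),("up BR",748,35,.29)]:
    print(n,ray(c,f(u,v),z).round(4))
c=C["side"]
f=lambda u,v:(130+u/1.7,v/1.7)
for n,u,v,z in [("BL",225,378,.12),("FL",322,430,.12),("FR",427,252,.12),("rail",190,390,.04),("rail",318,190,.04),("tin",310,538,.1)]:
    print(n,ray(c,f(u,v),z).round(4))
E
```

```text
BL [0.7553 0.1353 0.12  ]
BR [ 0.7397 -0.2279  0.12  ]
FL [0.5557 0.1387 0.12  ]
FR [ 0.5496 -0.2211  0.12  ]
rail [0.7991 0.1984 0.04  ]
rail [ 0.8221 -0.2472  0.04  ]
beamfL top [0.5974 0.3303 0.26  ]
beamfR [ 0.6385 -0.401   0.26  ]
tin [0.4915 0.2838 0.1   ]
up FL [0.6078 0.3775 0.29  ]
up FR [ 0.6413 -0.4474  0.29  ]
up BL [0.8495 0.3988 0.29  ]
up BR [ 0.8853 -0.4358  0.29  ]
BL [0.7351 0.1482 0.12  ]
FL [0.5554 0.1416 0.12  ]
FR [ 0.5543 -0.2183  0.12  ]
rail [0.797  0.1871 0.04  ]
rail [ 0.8036 -0.2685  0.04  ]
tin [0.4884 0.2928 0.1   ]
```

```bash
python3 - <<'E'
import cv2
def crop(n,x0,y0,x1,y1,f,o):
    a=cv2.imread(f"pics/a_{n}.png")[y0:y1,x0:x1]; cv2.imwrite(o,cv2.resize(a,None,fx=f,fy=f,interpolation=cv2.INTER_CUBIC))
crop("top",160,90,340,230,4,"pics/b1.png")
crop("top",340,90,520,230,4,"pics/b2.png")
crop("side",200,60,400,210,4,"pics/b3.png")
crop("side",140,180,340,330,4,"pics/b4.png")
E
```

```text
(no output)
```

View pics/b1.png

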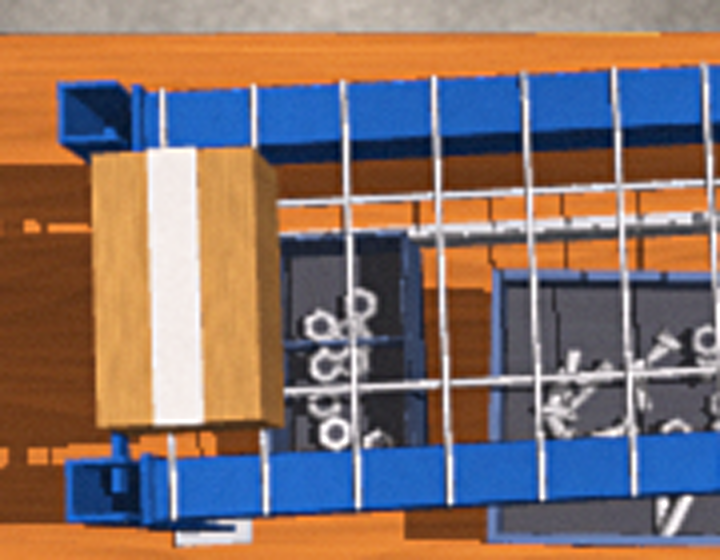

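View pics/b2.png

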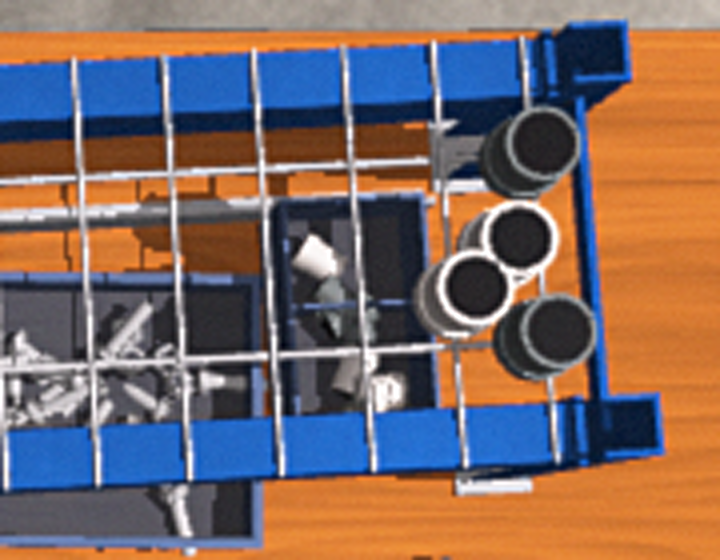

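View pics/b3.png

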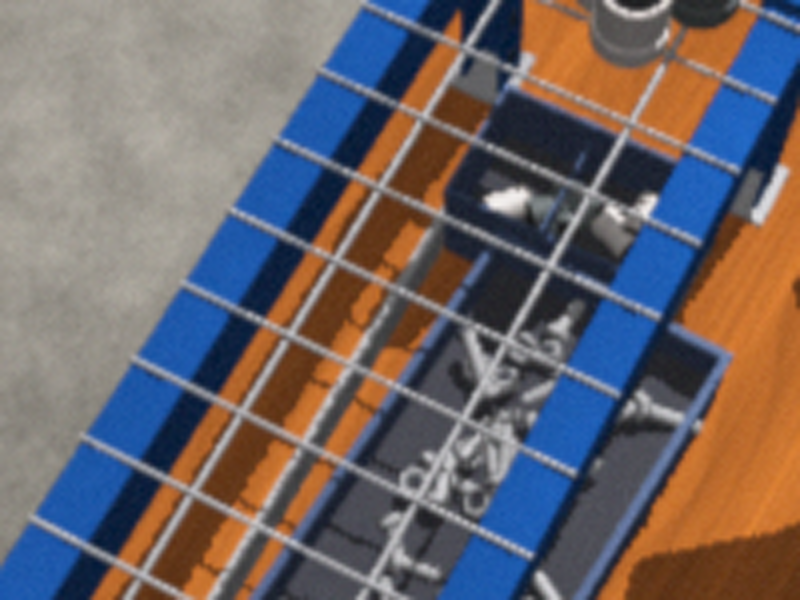

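View pics/b4.png

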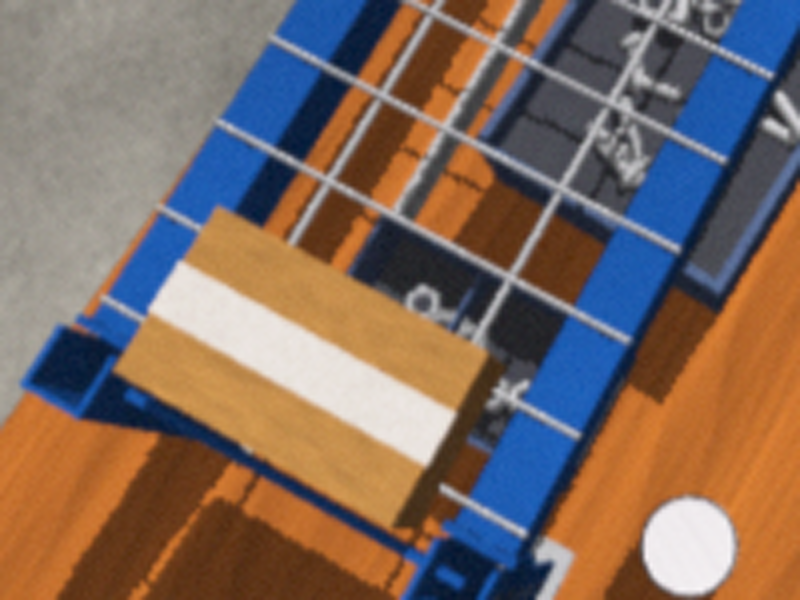

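```bash
cat > fit0.py <<'E'
from h import *
b1=lambda u,v:("top",(160+u/4,90+v/4)); b2=lambda u,v:("top",(340+u/4,90+v/4)); b3=lambda u,v:("side",(200+u/4,60+v/4)); b4=lambda u,v:("side",(140+u/4,180+v/4))
cr=[(b1(491,270),(.1,.18)),(b1(488,541),(-.1,.18)),(b2(262,275),(.1,-.18)),(b2(262,545),(-.1,-.18)),(b4(717,305),(-.1,.18)),(b4(482,137),(.1,.18)),(b3(731,355),(-.1,-.18)),(b3(490,250),(.1,-.18))]
def f(p): return np.concatenate([proj(C[n],T(p,[[x,y,.12]]))[0]-uv for (n,uv),(x,y) in cr])
s=least_squares(f,[.65,-.04,0],loss="soft_l1"); print("crate",s.x,np.degrees(s.x[2])); print(f(s.x).reshape(-1,2).round(1))
for n in("top","side"):
  i=[k for k in range(8) if cr[k][0][0]==n]
  s1=least_squares(lambda p:f(p).reshape(-1,2)[i].ravel(),s.x); print(n,s1.x)
def on(o,z): return ray(C[o[0]],o[1],z)[:2]
for n,o,z in [("rail",b1(430,236),.04),("rail",b1(560,230),.04),("rail",b2(0,218),.04),("rail",b2(240,207),.04),
 ("railside",b3(438,235),.04),("railside",b3(340,395),.04),("railside",b3(225,590),.04),("railside",b4(410,205),.04),
 ("beam f top",b1(250,513),.26),("beam",b1(630,492),.26),("beam",b2(100,480),.26),("beam",b2(480,462),.26),
 ("upFL",b1(66,462),.29),("upFL",b1(68,523),.29),("upFR",b2(662,395),.29),("upFR",b2(664,455),.29),("upBL",b1(58,84),.29),("upBR",b2(628,22),.29),("upBR",b2(630,80),.29)]: print(n,o,on(o,z).round(4))
E
python3 fit0.py
```

```text
crate [ 0.65306225 -0.04193081 -0.01459869] -0.8364433138724165
[[ 0.1  0.2]
 [-0.3  0.1]
 [-1.1  0.1]
 [-0.6  0.2]
 [ 0.4 -4. ]
 [-2.1  1. ]
 [-0.1 -0.5]
 [ 2.1 -5.4]]
top [ 0.65346686 -0.04334103 -0.01449461]
side [ 0.64997887 -0.03630939 -0.01137564]
rail ('top', (267.5, 149.0)) [0.7975 0.1929]
rail ('top', (300.0, 147.5)) [0.8018 0.0906]
rail ('top', (340.0, 144.5)) [ 0.8108 -0.0356]
rail ('top', (400.0, 141.75)) [ 0.8187 -0.2252]
railside ('side', (309.5, 118.75)) [ 0.8119 -0.2337]
railside ('side', (285.0, 158.75)) [ 0.8063 -0.0724]
railside ('side', (256.25, 207.5)) [0.797  0.1082]
railside ('side', (242.5, 231.25)) [0.792  0.1907]
beam f top ('top', (222.5, 218.25)) [0.5723 0.2797]
beam ('top', (317.5, 213.0)) [0.5846 0.0322]
beam ('top', (365.0, 210.0)) [ 0.5917 -0.0919]
beam ('top', (460.0, 205.5)) [ 0.6022 -0.3409]
upFL ('top', (176.5, 205.5)) [0.6042 0.39  ]
upFL ('top', (177.0, 220.75)) [0.5655 0.3878]
upFR ('top', (505.5, 188.75)) [ 0.6426 -0.4497]
upFR ('top', (506.0, 203.75)) [ 0.6041 -0.4494]
upBL ('top', (174.5, 111.0)) [0.8496 0.4013]
upBR ('top', (497.0, 95.5)) [ 0.8872 -0.4377]
upBR ('top', (497.5, 110.0)) [ 0.8486 -0.4375]
```

```bash
python3 -m pendant '[[[0,0,0,0,5.7,0,0],[0,0,0,0,5.7,0,0],[0,0,0,0,5.7,0,0],[0,0,0,0,5.7,0,0],[0,0,0,0,0,-5.7,0],[0,0,0,0,0,-5.7,0],[0,0,0,0,0,-5.7,0],[0,0,0,0,0,-5.7,0],[0,0,0,0,0,-5.7,0],[0,0,0,0,0,-5.7,0],[0,0,0,0,0,-5.7,0],[0,0,0,0,0,0,0]]]'
cat > go.py <<'E'
import sys
from h import *
from plant import ctrl
o=ctrl.get_obs(); R=Ro.from_euler("xyz",o["orientation"],degrees=True).as_matrix()
print("clock",round(o["clock"],2),"tcp",o["tool_pos"].round(4),"rpy",o["orientation"].round(2),"F",o["force"].round(1),"J",o["joint_pos"].round(0),"open",round(o["opening"],3))
print("tool axes x,y,z rows:\n",R.T.round(3))
if len(sys.argv)>3:
    t=np.array([float(a) for a in sys.argv[1:4]]); print("tool shift cm",(R.T@(t-o["tool_pos"])*100).round(2))
Rt=Ro.from_euler("z",2.75,degrees=True).as_matrix()@Ro.from_euler("x",-90,degrees=True).as_matrix()@Ro.from_euler("z",-40,degrees=True).as_matrix()
print("rotvec to target",np.degrees(Ro.from_matrix(R.T@Rt).as_rotvec()).round(2))
E
python3 go.py .48 -.205 .15; python3 -c "
from h import *
c=C['top']
print(ray(c,(150+650/2.16,80+358/2.16),.03), ray(c,(150+622/2.16,80+355/2.16),.022))"
```

```text
clock: 2.05
tool_pos: [0.2881, -0.6093, 0.2247]
orientation: [-89.8, -40.2, 2.3]
force: [-0.4, 0.1, -1.5]
opening: 0.0128
clock 2.05 tcp [ 0.2881 -0.6093  0.2247] rpy [-89.76 -40.2    2.31] F [-0.4  0.1 -1.5] J [-73.  19.   3. -42. -68.  -1.] open 0.013
tool axes x,y,z rows:
 [[ 0.763  0.031  0.645]
 [ 0.645  0.03  -0.764]
 [-0.043  0.999  0.003]]
tool shift cm [11.06 19.3  39.55]
rotvec to target [ 0.04 -0.34  0.2 ]
[ 0.49120374 -0.37898644  0.03      ] [ 0.49554379 -0.34069784  0.022     ]
```

```bash
python3 -m pendant '[[[0.92,1.6,3.3,0,0,0,0],[0.92,1.6,3.3,0,0,0,0],[0.92,1.6,3.3,0,0,0,0],[0.92,1.6,3.3,0,0,0,0],[0.92,1.6,3.3,0,0,0,0],[0.92,1.6,3.3,0,0,0,0],[0.92,1.6,3.3,0,0,0,0],[0.92,1.6,3.3,0,0,0,0],[0.92,1.6,3.3,0,0,0,0],[0.92,1.6,3.3,0,0,0,0],[0.92,1.6,3.3,0,0,0,0],[0.92,1.6,3.3,0,0,0,0]]]'
python3 go.py .50 -.205 .04
python3 - <<'E'
from plant import *
import cv2
p=snapshot("top"); cv2.imwrite("pics/c_top.png",p["image"][:,:,::-1])
p=snapshot("wrist"); cv2.imwrite("pics/c_wrist.png",p["image"][:,:,::-1])
E
```

```text
clock: 3.05
tool_pos: [0.4782, -0.2084, 0.1522]
orientation: [-90.1, -40.0, 2.8]
force: [0.1, -0.8, -1.5]
opening: 0.0003
clock 3.05 tcp [ 0.4782 -0.2084  0.1522] rpy [-90.07 -39.98   2.77] F [ 0.1 -0.8 -1.5] J [-13.  -3. -39. -34. -19. -45.] open 0.0
tool axes x,y,z rows:
 [[ 0.765  0.037  0.643]
 [ 0.642  0.03  -0.766]
 [-0.048  0.999 -0.001]]
tool shift cm [-5.52 10.01  0.24]
rotvec to target [ 0.05  0.02 -0.02]
```

View pics/c_top.png

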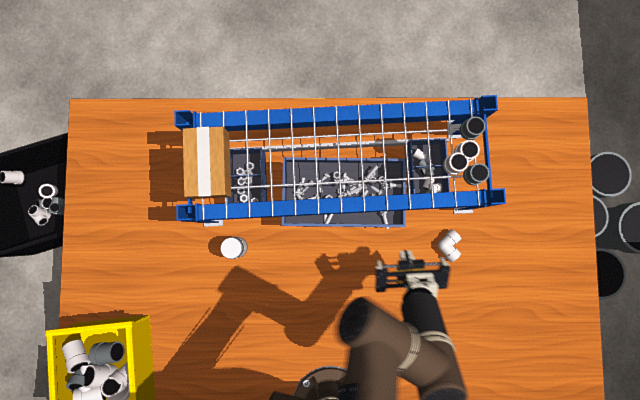

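View pics/c_wrist.png

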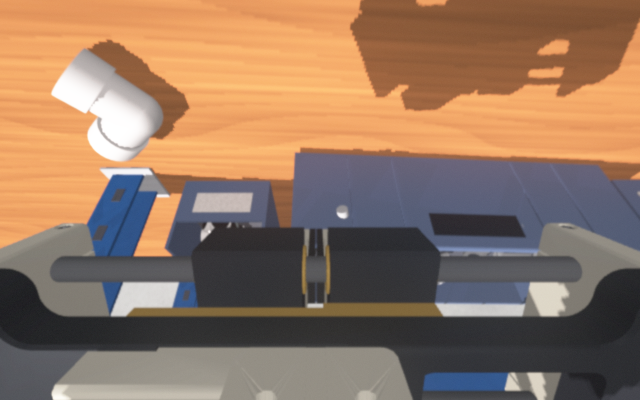

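```bash
python3 -m pendant '[[[-1.1,2,0,0,0,0,0],[-1.1,2,0,0,0,0,0],[-1.1,2,0.1,0,0,0,0],[-1.1,2,0.1,0,0,0,0],[-1.1,2,0,0,0,0,0],[0,0,0,0,0,0,0]]]'
python3 go.py .535 -.203 .04
python3 - <<'E'
from plant import *
import cv2
p=snapshot("top"); cv2.imwrite("pics/d_top.png",cv2.resize(p["image"][130:310,240:500,::-1],None,fx=3,fy=3,interpolation=cv2.INTER_CUBIC))
E
```

```text
clock: 3.65
tool_pos: [0.4975, -0.2076, 0.0348]
orientation: [-89.9, -39.5, 2.6]
force: [-1.2, -0.4, 0.8]
opening: 0.0009
clock 3.65 tcp [ 0.4975 -0.2076  0.0348] rpy [-89.87 -39.53   2.56] F [-1.2 -0.4  0.8] J [-28.  13. -33. -67. -21.   0.] open 0.001
tool axes x,y,z rows:
 [[ 0.771  0.035  0.636]
 [ 0.636  0.031 -0.771]
 [-0.046  0.999  0.002]]
tool shift cm [3.23 2.   0.29]
rotvec to target [-0.02 -0.14 -0.47]
```

View pics/d_top.png

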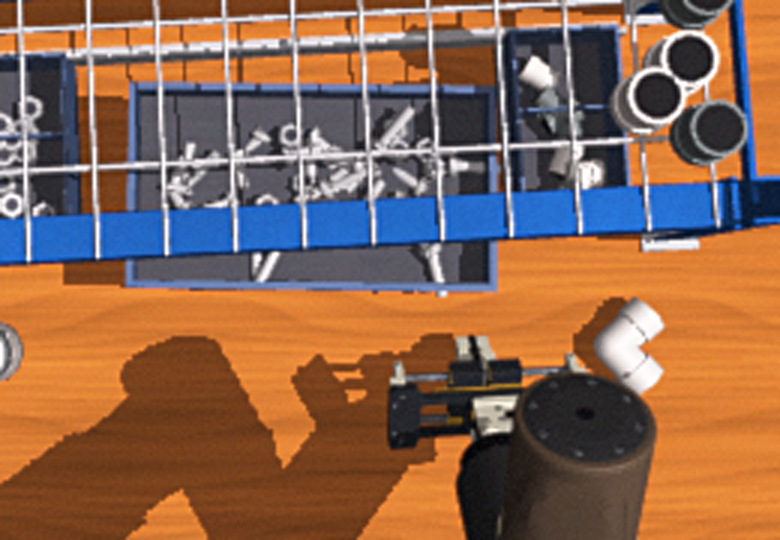

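```bash
sed -i 's/"z",-40/"z",-33/' go.py; python3 -m pendant '[[[0,0,0,0,0,2,0],[0,0,0,0,0,2,0],[0,0,0,0,0,2,0],[0.7,0.4,0.1,0,0,0.5,0],[0.7,0.4,0.1,0,0,0,0],[0,0,0,0,0,0,0]]]'
python3 go.py .54 -.202 .04
```

```text
clock: 4.2
tool_pos: [0.5165, -0.2039, 0.0426]
orientation: [-90.1, -33.5, 2.9]
force: [0.0, -0.1, -0.1]
opening: 0.0004
clock 4.2 tcp [ 0.5165 -0.2039  0.0426] rpy [-90.13 -33.49   2.87] F [ 0.  -0.1 -0.1] J [-12.  12. -36. -41. -12. -37.] open 0.0
tool axes x,y,z rows:
 [[ 0.833  0.042  0.552]
 [ 0.551  0.025 -0.834]
 [-0.049  0.999 -0.002]]
tool shift cm [1.82 1.51 0.08]
rotvec to target [0.06 0.1  0.49]
```

```bash
python3 -m pendant '[[[0.5,0.4,0,0,0,0,0],[0.5,0.4,0,0,0,0,0],[0.4,0.4,0,0,0,0,0],[0.12,0.08,0,0,0,0,0],[0.12,0.08,0,0,0,0,0],[0.12,0.08,0,0,0,0,0],[0.12,0.08,0,0,0,0,0],[0.12,0.08,0,0,0,0,0]]]'
python3 go.py .56 -.202 .04
```

```text
clock: 4.87
tool_pos: [0.5393, -0.2034, 0.0371]
orientation: [-90.0, -33.2, 2.7]
force: [-0.8, 0.3, -0.0]
opening: 0.0002
clock 4.87 tcp [ 0.5393 -0.2034  0.0371] rpy [-90.01 -33.25   2.65] F [-0.8  0.3 -0. ] J [-11.  14. -34. -39. -11. -40.] open 0.0
tool axes x,y,z rows:
 [[ 0.835  0.039  0.548]
 [ 0.548  0.025 -0.836]
 [-0.046  0.999 -0.   ]]
tool shift cm [1.9  0.89 0.05]
rotvec to target [ 0.07 -0.08  0.25]
```

```bash
python3 -m pendant '[[[0.1,0.065,0,0,0,0,0],[0.1,0.065,0,0,0,0,0],[0.1,0.065,0,0,0,0,0],[0.1,0.065,0,0,0,0,0],[0.1,0.065,-0.04,0,0,0,0],[0.1,0.065,-0.04,0,0,0,0],[0.1,0.065,-0.04,0,0,0,0],[0.1,0.065,-0.04,0,0,0,0]]]'
python3 go.py .56 -.202 .04
```

```text
clock: 5.53
tool_pos: [0.5434, -0.2028, 0.0343]
orientation: [-89.7, -32.8, 2.5]
force: [-22.1, 0.7, 9.7]
opening: 0.0005
clock 5.53 tcp [ 0.5434 -0.2028  0.0343] rpy [-89.72 -32.78   2.53] F [-22.1   0.7   9.7] J [-10.  15. -34. -38. -12. -41.] open 0.001
tool axes x,y,z rows:
 [[ 0.84   0.037  0.541]
 [ 0.541  0.029 -0.841]
 [-0.047  0.999  0.004]]
tool shift cm [1.71 0.42 0.01]
rotvec to target [-0.16 -0.19 -0.22]
```

```bash
python3 -m pendant '[[[0.115,0.05,-0.05,0,0,0,0],[0.115,0.05,-0.05,0,0,0,0],[0.115,0.05,-0.05,0,0,0,0],[0.115,0.05,-0.05,0,0,0,0],[0.115,0.06,-0.05,0,0,0,0],[0.115,0.06,-0.05,0,0,0,0],[0.115,0.06,-0.05,0,0,0,0],[0.115,0.06,-0.05,0,0,0,0]]]'
python3 go.py .56 -.202 .04
```

```text
clock: 6.2
tool_pos: [0.5502, -0.206, 0.0335]
orientation: [-89.6, -32.5, 2.4]
force: [-24.9, -1.7, 7.2]
opening: 0.0003
clock 6.2 tcp [ 0.5502 -0.206   0.0335] rpy [-89.59 -32.48   2.44] F [-24.9  -1.7   7.2] J [-10.  16. -33. -37. -12. -42.] open 0.0
tool axes x,y,z rows:
 [[ 0.843  0.036  0.537]
 [ 0.536  0.03  -0.844]
 [-0.046  0.999  0.006]]
tool shift cm [ 1.18 -0.01  0.36]
rotvec to target [-0.24 -0.26 -0.52]
```

```bash
python3 -m pendant '[[[0.14,0.065,-0.06,0,0,0,0],[0.14,0.065,-0.06,0,0,0,0],[0.14,0.065,-0.06,0,0,0,0],[0.14,0.065,-0.06,0,0,0,0],[0.14,0.065,-0.06,0,0,0,0],[0.14,0.065,-0.06,0,0,0,0],[0.14,0.065,-0.06,0,0,0,0],[0.14,0.065,-0.06,0,0,0,0],[0.14,0.065,-0.06,0,0,0,0],[0.14,0.065,-0.06,0,0,0,0]]]'
python3 go.py .58 -.21 .04
```

```text
clock: 7.03
tool_pos: [0.5643, -0.2114, 0.034]
orientation: [-89.6, -32.3, 2.4]
force: [-21.7, -4.9, -6.4]
opening: 0.0009
clock 7.03 tcp [ 0.5643 -0.2114  0.034 ] rpy [-89.55 -32.28   2.41] F [-21.7  -4.9  -6.4] J [-10.  17. -32. -36. -12. -44.] open 0.001
tool axes x,y,z rows:
 [[ 0.845  0.036  0.534]
 [ 0.533  0.03  -0.845]
 [-0.046  0.999  0.007]]
tool shift cm [1.65 0.33 0.07]
rotvec to target [-0.26 -0.29 -0.72]
```

```bash
python3 -m pendant '[[[0.135,0.085,-0.06,0,0,0,0],[0.135,0.085,-0.06,0,0,0,0],[0.135,0.085,-0.06,0,0,0,0],[0.135,0.085,-0.06,0,0,0,0],[0.135,0.085,-0.06,0,0,0,0],[0.135,0.085,-0.06,0,0,0,0],[0.135,0.085,-0.05,0,0,0,0],[0.135,0.085,-0.05,0,0,0,0],[0.135,0.085,-0.05,0,0,0,0],[0.135,0.085,-0.05,0,0,0,0],[0.135,0.085,-0.05,0,0,0,0]]]'
python3 go.py .58 -.21 .04
```

```text
clock: 7.95
tool_pos: [0.5822, -0.2169, 0.034]
orientation: [-89.6, -32.3, 2.4]
force: [-22.1, -6.6, -6.6]
opening: 0.0001
clock 7.95 tcp [ 0.5822 -0.2169  0.034 ] rpy [-89.57 -32.26   2.42] F [-22.1  -6.6  -6.6] J [-10.  18. -30. -34. -13. -46.] open 0.0
tool axes x,y,z rows:
 [[ 0.845  0.036  0.534]
 [ 0.533  0.03  -0.846]
 [-0.046  0.999  0.006]]
tool shift cm [ 0.16 -0.6   0.7 ]
rotvec to target [-0.25 -0.28 -0.74]
```

```bash
python3 -m pendant '[[[-0.5,-0.3,0,0,0,0,0],[-1,-0.6,0,0,0,0,0],[-1.2,-0.8,0,0,0,0,0],[-1.2,-0.8,1,0,0,0,0],[0,0,2.5,0,0,0,0],[0,0,3.2,0,0,0,0],[0,0,3.2,0,0,0,0],[0,0,3.2,0,0,0,0],[0,0,3.2,0,0,0,0],[0,0,3.2,0,0,0,0]]]'
cat > look.py <<'E'
import sys
from h import *
from plant import *
n=sys.argv[1]
p=snapshot("top"); cv2.imwrite(f"pics/{n}_full.png",p["image"][:,:,::-1])
cv2.imwrite(f"pics/{n}.png",cv2.resize(p["image"][130:245,215:445,::-1],None,fx=3.4,fy=3.4,interpolation=cv2.INTER_CUBIC))
E
python3 look.py e; python3 go.py .53 .11 .04
```

```text
clock: 8.78
tool_pos: [0.5329, -0.0624, 0.0212]
orientation: [-86.3, -34.6, 2.6]
force: [-0.2, -0.7, -0.0]
opening: 0.0004
clock 8.83 tcp [ 0.5321 -0.0598  0.0202] rpy [-86.15 -34.58   2.49] F [-1.3  3.8 -2. ] J [  9.  13. -42. -42.  -0. -54.] open 0.0
tool axes x,y,z rows:
 [[ 0.823  0.036  0.568]
 [ 0.563  0.092 -0.822]
 [-0.081  0.995  0.055]]
tool shift cm [ 1.56 -0.18 17.02]
rotvec to target [-3.71 -0.16  1.58]
```

View pics/e.png

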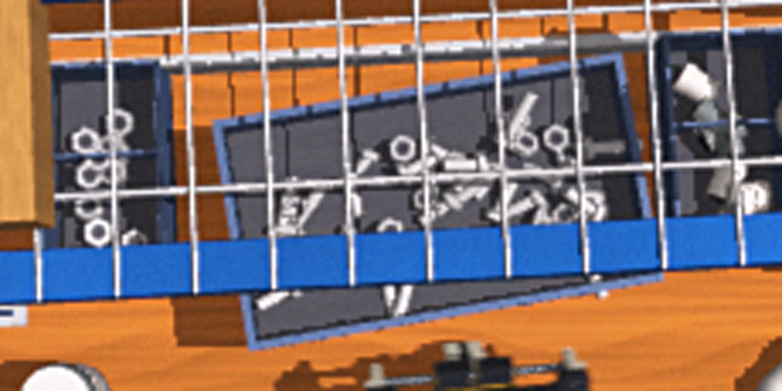

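```bash
cat > fit.py <<'E'
# usage: fit.py BLu,v FLu,v BRu,v FRu,v  in crop pixels
import sys
from h import *
RACK=(.709,-.025,.048)
def run(pts):
    loc=[(.1,.18),(-.1,.18),(.1,-.18),(-.1,-.18)]
    ob=[(l,(215+u/3.4,130+v/3.4)) for l,q in zip(loc,pts) if q is not None for u,v in [q]]
    f=lambda p:np.concatenate([proj(C["top"],T(p,[[l[0],l[1],.12]]))[0]-uv for l,uv in ob])
    s=least_squares(f,[.66,-.04,0]); p=s.x
    print("crate",p.round(4),"res",f(p).round(1))
    print("rel rack",inv(RACK,[[p[0],p[1],0]]).round(4),"yaw",round(p[2]-RACK[2],4))
    for n,q in dict(BL=(.1,.18),BR=(.1,-.18),FLpt=(-.1,.16),FRpt=(-.1,-.16)).items():
        w=T(p,[[*q,0]]); print(n,w[0,:2].round(4),"rack",inv(RACK,w)[0].round(4))
run([None if a=="-" else tuple(map(float,a.split(","))) for a in sys.argv[1:5]])
E
python3 fit.py 215,121 252,349 618,56 661,277
```

```text
crate [ 0.6621 -0.0421  0.1636] res [-0.5  0.2 -0.5  0.1  0.6 -0.8  0.4  0.5]
rel rack [[-0.0476 -0.0148]] yaw 0.1156
BL [0.7315 0.1518] rack [0.0309 0.1755]
BR [ 0.7901 -0.2034] rack [ 0.0725 -0.1821]
FLpt [0.5374 0.0995] rack [-0.1654  0.1326]
FRpt [ 0.5895 -0.2162] rack [-0.1285 -0.1853]
```

```bash
sed -i 's/"z",-33/"z",-26/' go.py; python3 -m pendant '[[[0.3,-0.4,0,-1,0,3,0],[0.3,-0.4,0,-1,0,3,0],[0.3,-0.4,0,-1,0,3,0],[0.3,-0.4,0,-0.7,0,3,0],[0,0,0,0,0,2,0],[0,0,0,0,0,2,0]]]'
python3 go.py .53 .09 .045
```

```text
clock: 9.33
tool_pos: [0.5345, -0.0864, 0.0275]
orientation: [-86.5, -21.7, 3.6]
force: [-0.3, -0.3, -0.2]
opening: 0.0001
clock 9.33 tcp [ 0.5345 -0.0864  0.0275] rpy [-86.48 -21.67   3.55] F [-0.3 -0.3 -0.2] J [ 11.  14. -45.  -5.  -9. -92.] open 0.0
tool axes x,y,z rows:
 [[ 0.928  0.058  0.369]
 [ 0.364  0.084 -0.928]
 [-0.084  0.995  0.057]]
tool shift cm [ 1.24 -0.3  17.69]
rotvec to target [-3.84  0.6  -4.35]
```

```bash
python3 -m pendant '[[[-1,-1.2,0,-1,0,0,0],[-1,-1.2,0,-1,0,0,0],[0,-0.6,1,-1,0,0,0],[0,0,2,-0.8,0,0,0],[0,0,2.5,0,0,0,0],[0,0,2.5,0,0,0,0],[0,0,2.5,0,0,0,0],[0,0,0,0,0,0,0]]]'
python3 go.py .505 .105 .045
```

```text
clock: 10.0
tool_pos: [0.5157, 0.0029, 0.0702]
orientation: [-87.6, -19.9, 3.6]
force: [0.9, -0.0, 0.9]
opening: 0.0001
clock 10.0 tcp [0.5157 0.0029 0.0702] rpy [-87.62 -19.93   3.59] F [ 0.9 -0.   0.9] J [  22.    6.  -58.   31.   -8. -138.] open 0.0
tool axes x,y,z rows:
 [[ 0.938  0.059  0.341]
 [ 0.337  0.063 -0.939]
 [-0.077  0.996  0.039]]
tool shift cm [-1.26  2.64 10.15]
rotvec to target [-2.7   0.65 -6.09]
```

```bash
sed -i 's/"z",-26/"z",-12/' go.py; python3 -m pendant '[[[0,0.4,0,-0.8,0,3,0],[0,0.4,0,-0.8,0,3,0],[0,0.4,0,-0.8,0,2,0],[0,0.4,1,0,0,0,0],[0,0.3,2,0,0,0,0],[0,0,2,0,0,0,0],[0,0,0,0,0,0,0]]]'
python3 go.py .505 .105 .042
```

```text
clock: 10.58
tool_pos: [0.518, 0.0499, 0.0515]
orientation: [-90.2, -12.6, 3.7]
force: [0.7, 0.6, 0.8]
opening: 0.0007
clock 10.58 tcp [0.518  0.0499 0.0515] rpy [-90.19 -12.59   3.65] F [0.7 0.6 0.8] J [  31.   11.  -48.   17.  -20. -133.] open 0.001
tool axes x,y,z rows:
 [[ 0.974  0.062  0.218]
 [ 0.218  0.011 -0.976]
 [-0.063  0.998 -0.003]]
tool shift cm [-1.13  0.7   5.58]
rotvec to target [-0.    0.88  0.59]
```

```bash
python3 -m pendant '[[[-0.8,0.3,1.5,0,0,0,0],[-0.3,0.3,2.2,0,0,0,0],[0,0.1,1.7,0,0,0,0],[0.3,0.1,0,0,0,0,0],[0.5,0.1,0,0,0,0,0],[0.4,0.1,0,0,0,0,0],[0.2,0.05,0,0,0,0,0],[0.15,0.03,0,0,0,0,0],[0.1,0.02,0,0,0,0,0]]]'
python3 go.py .53 .10 .042
```

```text
clock: 11.33
tool_pos: [0.5172, 0.0988, 0.0394]
orientation: [-90.5, -12.1, 3.6]
force: [-31.3, 9.1, 7.8]
opening: 0.0009
clock 11.33 tcp [0.5172 0.0988 0.0394] rpy [-90.45 -12.12   3.59] F [-31.3   9.1   7.8] J [  36.   13.  -49.   21.  -19. -142.] open 0.001
tool axes x,y,z rows:
 [[ 0.976  0.061  0.21 ]
 [ 0.21   0.005 -0.978]
 [-0.061  0.998 -0.008]]
tool shift cm [1.32 0.02 0.04]
rotvec to target [0.28 0.82 0.12]
```

```bash
python3 -m pendant '[[[0,0,0.05,0,0,0,0],[0.03,-0.02,0.05,0,0,0,0],[0.06,0,0.05,0,0,0,0]]]'
python3 go.py .53 .10 .042
```

```text
clock: 11.58
tool_pos: [0.5169, 0.0989, 0.0392]
orientation: [-90.5, -12.0, 3.5]
force: [-29.0, 2.8, 6.9]
opening: 0.0009
clock 11.58 tcp [0.5169 0.0989 0.0392] rpy [-90.55 -12.     3.49] F [-29.    2.8   6.9] J [  36.   13.  -49.   21.  -19. -142.] open 0.001
tool axes x,y,z rows:
 [[ 0.976  0.06   0.208]
 [ 0.208  0.003 -0.978]
 [-0.059  0.998 -0.009]]
tool shift cm [ 1.35 -0.    0.03]
rotvec to target [ 0.39  0.73 -0.  ]
```

```bash
python3 look.py f
```

```text
(no output)
```

View pics/f.png

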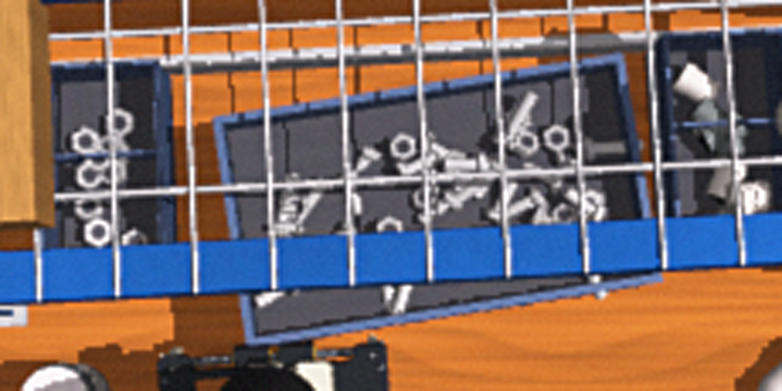

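View pics/f_full.png

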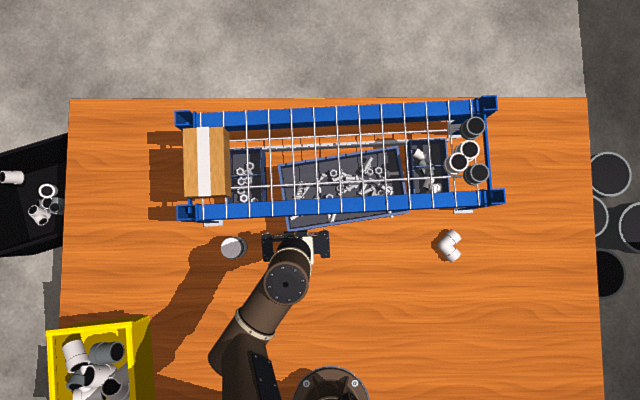

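```bash
cat > kin.py <<'E'
from h import *
D=[([-47.951,20.59,.635,-.019,-70.135,-16.508],[.2908,-.6086,.2256],[-89.908,.009,25.535]),
([-73,19,3,-42,-68,-1],[.2881,-.6093,.2247],[-89.76,-40.2,2.31]),
([-13,-3,-39,-34,-19,-45],[.4782,-.2084,.1522],[-90.07,-39.98,2.77]),
([-28,13,-33,-67,-21,0],[.4975,-.2076,.0348],[-89.87,-39.53,2.56]),
([-12,12,-36,-41,-12,-37],[.5165,-.2039,.0426],[-90.13,-33.49,2.87]),
([-11,14,-34,-39,-11,-40],[.5393,-.2034,.0371],[-90.01,-33.25,2.65]),
([-10,17,-32,-36,-12,-44],[.5643,-.2114,.034],[-89.55,-32.28,2.41]),
([-10,18,-30,-34,-13,-46],[.5822,-.2169,.034],[-89.57,-32.26,2.42]),
([9,13,-42,-42,0,-54],[.5321,-.0598,.0202],[-86.15,-34.58,2.49]),
([11,14,-45,-5,-9,-92],[.5345,-.0864,.0275],[-86.48,-21.67,3.55]),
([22,6,-58,31,-8,-138],[.5157,.0029,.0702],[-87.62,-19.93,3.59]),
([31,11,-48,17,-20,-133],[.518,.0499,.0515],[-90.19,-12.59,3.65]),
([36,13,-49,21,-19,-142],[.5172,.0988,.0394],[-90.45,-12.12,3.59])]
def ex(ax,p,q):
    R=Ro.from_rotvec(np.array(ax)*np.radians(q)).as_matrix(); M=np.eye(4); M[:3,:3]=R; M[:3,3]=np.array(p)-R@p; return M
def fk(q,P,s=(1,1,-1,1,1,1)):
    a1,d1,y2,L2,a3,d4,y4,L6,ty,tz,s4,s6=P[:12]
    A=[([0,0,1],[0,0,0]),([0,1,0],[a1,0,d1]),([0,1,0],[a1,0,d1+L2]),([1,0,0],[a1,y2,d1+L2+a3]),([0,1,0],[a1+d4,y2,d1+L2+a3]),([1,0,0],[a1+d4,y2+y4,d1+L2+a3])]
    M=np.eye(4)
    for (ax,p),qq,sg in zip(A,q,s): M=M@ex(ax,p,sg*qq)
    H=np.eye(4); H[:3,3]=[a1+d4+L6,y2+y4+ty,d1+L2+a3+tz]; H[:3,:3]=Ro.from_euler("x",P[12]).as_matrix()@np.array([[0,1,0],[-1,0,0],[0,0,1.]])@np.eye(3)
    return M@H
E
cat > kf.py <<'E'
from kin import *
import itertools
best=None
for s in itertools.product([1],[1],[-1],[1,-1],[-1],[1,-1]):
  for y in(-.2,0):
   for r0 in (0,1.57,3.14,-1.57):
    P0=[.1,.35,y,.35,.0,.35,0,.25,0,0,0,0,r0]
    def f(P):
        o=[]
        for q,t,r in D:
            M=fk(q,P,s); o+=list((M[:3,3]-t)*10); o+=list(Ro.from_matrix(M[:3,:3].T@Ro.from_euler("xyz",r,degrees=True).as_matrix()).as_rotvec())
        return np.r_[np.array(o),1e-3*(P-P0)]
    S=least_squares(f,P0,loss="soft_l1",f_scale=.1)
    if best is None or S.cost<best[0]: best=(S.cost,s,S.x); 
print(best[0],best[1],best[2].round(3).tolist())
for q,t,r in D:
    M=fk(q,best[2],best[1]); print((M[:3,3]-t).round(3),np.degrees(Ro.from_matrix(M[:3,:3].T@Ro.from_euler("xyz",r,degrees=True).as_matrix()).as_rotvec()).round(1))
E
python3 kf.py
```

```text
0.0156514138624977 (1, 1, -1, -1, -1, -1) [-0.001, 0.209, 0.005, 0.595, 0.003, 0.459, -0.194, 0.387, -0.003, 0.005, 0.0, 0.0, 3.14]
[-0.002  0.001 -0.   ] [0.  0.1 0. ]
[ 0.001 -0.002  0.001] [ 0.7 -0.4 -0.2]
[ 0.     0.005 -0.005] [-0.7  0.2 -0.7]
[0.003 0.001 0.003] [-0.2  0.1  0.2]
[-0.003 -0.001  0.001] [0.2 0.2 0.2]
[ 0.003 -0.008  0.007] [0.7 0.2 0.8]
[-0.003  0.001 -0.005] [-0.1  0.1 -0.3]
[-0.001  0.001 -0.   ] [-0.3  0.1 -0.4]
[-0.004 -0.002  0.001] [ 0.1 -0.6  0.2]
[ 0.002  0.    -0.001] [-0.   0.1  0.1]
[-0.001 -0.002 -0.002] [ 0.4  0.2 -0.5]
[0.003 0.004 0.002] [-0.5 -0.2  0.5]
[-0.001  0.    -0.   ] [-0.2 -0.1  0. ]
```

```bash
cat >> kin.py <<'E'
PB=np.array([-0.001,0.209,0.005,0.595,0.003,0.459,-0.194,0.387,-0.003,0.005,0,0,3.14]); SB=(1,1,-1,-1,-1,-1)
LO=np.array([-176.03,-82.01,-58.28,-173.87,-174.79,-173.66]);HI=np.array([176.03,121.73,71.71,95.51,-.11,173.66])
def Rt(lean,yaw): return (Ro.from_euler("z",yaw,degrees=True)*Ro.from_euler("x",-90,degrees=True)*Ro.from_euler("z",-lean,degrees=True)).as_matrix()
def ik(t,R,q0):
    def f(q):
        M=fk(q,PB,SB); return np.r_[(M[:3,3]-t)*10,Ro.from_matrix(M[:3,:3].T@R).as_rotvec()]
    s=least_squares(f,np.clip(q0,LO+.2,HI-.01),bounds=(LO,HI),x_scale=30,max_nfev=60); return s.x,s.cost
E
cat > br.py <<'E'
from kin import *
rng=np.random.default_rng(0)
for name,t in [("left start",(.515,.10,.042)),("left end",(.59,.14,.042)),("right start",(.54,-.21,.042)),("right end",(.6,-.19,.042))]:
  for lean in (28,35,45):
    for yaw in (-25,3,25):
      sols=[]
      for k in range(14):
        q,c=ik(t,Rt(lean,yaw),rng.uniform(LO,HI))
        if c<1e-5 and not any(np.abs(q-s).max()<3 for s in sols): sols.append(q)
      for q in sols: print(name,lean,yaw,q.round(0).astype(int).tolist(),"marg",int(min((q-LO).min(),(HI-q).min())))
E
python3 br.py
```

```text
left start 45 3 [-19, 14, -56, -145, -27, 74] marg 2
left start 45 25 [-5, 12, -38, -92, -21, 25] marg 19
left end 45 3 [-10, 19, -50, -158, -25, 79] marg 8
left end 45 25 [5, 16, -30, -88, -14, 12] marg 13
right start 28 3 [-6, 14, -37, -21, -12, -62] marg 11
right start 28 25 [-18, 18, -24, -37, -32, -18] marg 32
right start 35 3 [-14, 14, -32, -45, -14, -32] marg 13
right start 35 25 [-26, 18, -23, -50, -36, -1] marg 35
right start 45 -25 [-43, 16, -43, -133, -18, 57] marg 15
right start 45 3 [-34, 16, -30, -80, -26, 17] marg 25
right start 45 25 [-38, 22, -22, -66, -44, 22] marg 35
right end 28 3 [-1, 18, -35, -13, -9, -74] marg 9
right end 28 25 [-13, 20, -21, -34, -31, -25] marg 30
right end 35 3 [-7, 17, -30, -37, -9, -46] marg 9
right end 35 25 [-20, 21, -19, -48, -33, -8] marg 32
right end 45 3 [-26, 18, -26, -79, -21, 9] marg 20
right end 45 25 [-31, 23, -19, -66, -40, 17] marg 39
```

```bash
cat > br2.py <<'E'
from kin import *
def Rp(lean,az,zx=0.0):
    f,a=np.radians([lean,az]); p=np.array([np.sin(f)*np.cos(a),np.sin(f)*np.sin(a),-np.cos(f)])
    n=np.array([1,0.048,0])+0*p   # tool z perpendicular to rack x
    z=np.cross(n,p); z/=np.linalg.norm(z); z=z if z[1]>0 else -z
    return np.c_[np.cross(p,z),p,z]
if __name__=="__main__":
  seeds=[[-5,12,-38,-92,-21,25],[-10,19,-50,-158,-25,79],[36,13,-49,21,-19,-142],[30,18,-40,0,-20,-120]]
  for name,t in [("left start",(.515,.10,.042)),("left end",(.595,.13,.042))]:
   for lean in (28,32,36,40,45,50):
    for az in (-40,-20,0,15,25,35,45,60):
      b=None
      for s in seeds:
        q,c=ik(t,Rp(lean,az),s); m=min((q-LO).min(),(HI-q).min())
        if c<1e-5 and (b is None or m>b[0]): b=(m,q)
      if b and b[0]>3: print(name,lean,az,b[1].round(0).astype(int).tolist(),"marg",int(b[0]))
E
python3 br2.py
```

```text
left start 28 35 [29, 10, -44, -20, -9, -101] marg 8
left start 28 45 [20, 12, -35, -34, -21, -82] marg 20
left start 28 60 [13, 15, -28, -39, -33, -73] marg 29
left start 32 35 [24, 10, -40, -35, -10, -83] marg 10
left start 32 45 [15, 12, -33, -44, -23, -69] marg 22
left start 32 60 [8, 15, -27, -46, -36, -64] marg 30
left start 36 35 [16, 10, -36, -52, -14, -61] marg 14
left start 36 45 [8, 12, -32, -55, -26, -55] marg 25
left start 36 60 [3, 16, -27, -53, -38, -56] marg 31
left start 40 0 [-9, 10, -46, -136, -8, 57] marg 8
left start 40 25 [16, 9, -38, -64, -7, -47] marg 6
left start 40 35 [6, 11, -35, -67, -20, -41] marg 19
left start 40 45 [1, 13, -32, -64, -30, -43] marg 26
left start 40 60 [-2, 17, -26, -59, -42, -48] marg 32
left start 45 15 [-7, 11, -42, -108, -17, 18] marg 16
left start 45 25 [-5, 11, -38, -91, -20, -7] marg 20
left start 45 35 [-6, 13, -35, -82, -28, -20] marg 22
left start 45 45 [-7, 16, -32, -74, -36, -29] marg 26
left start 45 60 [-8, 20, -26, -65, -46, -39] marg 32
left start 50 15 [-22, 17, -50, -124, -34, 47] marg 7
left start 50 25 [-18, 16, -43, -
[... 723 characters left out ...]
, 16, -27, -61, -17, -52] marg 16
left end 40 45 [7, 18, -24, -60, -27, -51] marg 27
left end 40 60 [2, 22, -18, -56, -41, -55] marg 39
left end 45 0 [-10, 20, -52, -164, -27, 87] marg 6
left end 45 15 [5, 16, -31, -100, -8, 0] marg 7
left end 45 25 [5, 16, -29, -85, -14, -20] marg 14
left end 45 35 [2, 18, -27, -78, -23, -30] marg 23
left end 45 45 [-1, 20, -24, -72, -32, -37] marg 32
left end 45 60 [-3, 24, -18, -64, -45, -46] marg 40
left end 50 15 [-13, 20, -42, -129, -27, 42] marg 16
left end 50 25 [-9, 19, -34, -106, -26, 8] marg 24
left end 50 35 [-7, 20, -29, -91, -31, -13] marg 28
left end 50 45 [-8, 22, -25, -81, -38, -26] marg 32
left end 50 60 [-8, 26, -18, -70, -49, -39] marg 39
```

```bash
cat > sim.py <<'E'
from kin import *
from br2 import Rp
from scipy.spatial.transform import Slerp
def path(q,W,N=12,show=True):
    M=fk(q,PB,SB); t0,R0=M[:3,3],M[:3,:3]
    for t,R in W:
        sl=Slerp([0,1],Ro.from_matrix([R0,R])); mx=0;mc=0;mg=99
        for k in range(1,N+1):
            u=k/N; q2,c=ik(t0+(np.array(t)-t0)*u,sl(u).as_matrix(),q); mx=max(mx,np.abs(q2-q).max()); mc=max(mc,c); q=q2; mg=min(mg,(q-LO).min(),(HI-q).min())
        ang=np.degrees(Ro.from_matrix(R0.T@R).magnitude())
        print(np.array(t).round(3),q.round(0).astype(int).tolist(),"maxstep",mx.round(1),"cost",round(mc,6),"marg",round(mg,1),"turn",ang.round(0)); t0,R0=np.array(t),R
    return q
if __name__=="__main__":
    q=np.array([36,13,-49,21,-19,-142.])
    path(q,[((.49,.08,.09),Rt(12,3)),((.49,.03,.15),Rt(12,40)),((.49,.03,.15),Rt(30,60)),((.49,.05,.12),Rt(45,40)),((.49,.10,.045),Rp(45,25))])
    print()
    q=path(q,[((.49,.08,.09),Rt(12,3)),((.49,.03,.12),Rt(12,30)),((.49,.05,.12),Rt(30,50)),((.49,.10,.045),Rp(45,25))])
    path(q,[((.56,.12,.045),Rp(45,25)),((.49,.12,.045),Rp(45,25)),((.50,-.21,.045),Rp(45,3)),((.6,-.19,.045),Rp(45,3)),((.54,-.2,.045),Rp(45,3)),((.54,.11,.045),Rp(45,25)),((.6,.14,.045),Rp(45,25))])
E
python3 sim.py
```

```text
[0.49 0.08 0.09] [37, 6, -47, 14, -29, -136] maxstep 0.9 cost 0.0 marg 9.5 turn 1.0
[0.49 0.03 0.15] [24, 2, -33, -5, -43, -71] maxstep 5.6 cost 0.0 marg 12.6 turn 37.0
[0.49 0.03 0.15] [3, 3, -26, -34, -48, -13] maxstep 5.2 cost 0.0 marg 25.0 turn 27.0
[0.49 0.05 0.12] [-7, 2, -34, -61, -36, 3] maxstep 3.1 cost 0.0 marg 23.9 turn 25.0
[0.49  0.1   0.045] [-5, 9, -41, -92, -21, -6] maxstep 3.5 cost 0.0 marg 17.6 turn 42.0

[0.49 0.08 0.09] [37, 6, -47, 14, -29, -136] maxstep 0.9 cost 0.0 marg 9.5 turn 1.0
[0.49 0.03 0.12] [26, 3, -38, -1, -37, -85] maxstep 4.3 cost 0.0 marg 12.2 turn 27.0
[0.49 0.05 0.12] [10, 2, -33, -33, -36, -27] maxstep 5.9 cost 0.0 marg 19.8 turn 27.0
[0.49  0.1   0.045] [-5, 9, -41, -92, -21, -6] maxstep 8.5 cost 0.0 marg 17.6 turn 54.0
[0.56  0.12  0.045] [2, 14, -33, -88, -16, -16] maxstep 1.0 cost 0.0 marg 16.0 turn 0.0
[0.49  0.12  0.045] [-3, 9, -41, -94, -19, -5] maxstep 1.0 cost 0.0 marg 16.2 turn 0.0
[ 0.5   -0.21   0.045] [-38, 14, -33, -80, -28, 20] maxstep 3.2 cost 0.0 marg 17.5 turn 21.0
[ 0.6   -0.19   0.045] [-26, 18, -26, -78, -20, 8] maxstep 1.2 cost 0.0 marg 20.3 turn 0.0
[ 0.54  -0.2    0.045] [-33, 15, -31, -80, -25, 15] maxstep 0.7 cost 0.0 marg 20.7 turn 0.0
[0.54  0.11  0.045] [-1, 12, -35, -89, -18, -12] maxstep 3.0 cost 0.0 marg 17.7 turn 21.0
[0.6   0.14  0.045] [7, 16, -29, -83, -12, -24] maxstep 1.2 cost 0.0 marg 12.3 turn 0.0
```

```bash
cat > plan.py <<'E'
# plan.py x y z lean az roll(h|p) N
import sys
from kin import *
from br2 import Rp
from plant import ctrl
o=ctrl.get_obs(); R=Ro.from_euler("xyz",o["orientation"],degrees=True).as_matrix(); t0=o["tool_pos"]
t=np.array(list(map(float,sys.argv[1:4]))); l,a=map(float,sys.argv[4:6]); G=Rt(l,a) if sys.argv[6]=="h" else Rp(l,a)
N=int(sys.argv[7]); rv=Ro.from_matrix(R.T@G).as_rotvec()
print("clock",round(o["clock"],2),"tcp",t0.round(4),"F",o["force"].round(1),"J",o["joint_pos"].round(0))
print("tool axes\n",R.T.round(3))
print("total shift now-axes",(R.T@(t-t0)*100).round(2),"total turn",np.degrees(rv).round(1),"dist mm/row",round(np.linalg.norm(t-t0)*1000/N,1),"deg/row",round(np.degrees(np.linalg.norm(rv))/N,2))
for k in range(N):
    Rk=R@Ro.from_rotvec(rv*k/N).as_matrix(); print((Rk.T@(t-t0)/N*100).round(2),end=" ")
print("turn/row",np.degrees(rv/N).round(2))
E
python3 plan.py .49 .08 .09 12 3 h 4
```

```text
clock 11.63 tcp [0.517  0.099  0.0392] F [-25.7   4.    2.9] J [  36.   13.  -49.   21.  -19. -142.]
tool axes
 [[ 0.976  0.06   0.208]
 [ 0.208  0.003 -0.978]
 [-0.059  0.998 -0.009]]
total shift now-axes [-1.69 -5.53 -1.78] total turn [0.4 0.5 0. ] dist mm/row 15.1 deg/row 0.16
[-0.42 -1.38 -0.45] [-0.42 -1.38 -0.44] [-0.42 -1.38 -0.44] [-0.42 -1.39 -0.44] turn/row [0.11 0.12 0.  ]
```

Back off first, then rise and turn.

```bash
python3 -m pendant '[[[-0.7,-0.3,0,0,0,0,0],[-0.9,-0.5,0,0,0,0,0],[-0.3,-2,-0.8,0,0,0,0],[0,-2.5,-1,0,0,0,0]]]'
python3 plan.py .49 .03 .15 12 40 h 7
```

```text
clock: 11.97
tool_pos: [0.4918, 0.0828, 0.0889]
orientation: [-90.3, -12.3, 3.6]
force: [1.0, -0.8, -0.1]
opening: 0.0003
clock 11.97 tcp [0.4918 0.0828 0.0889] F [ 1.  -0.8 -0.1] J [  37.    5.  -48.   15.  -28. -137.]
tool axes
 [[ 0.975  0.061  0.214]
 [ 0.214  0.008 -0.977]
 [-0.061  0.998 -0.005]]
total shift now-axes [ 0.81 -6.05 -5.28] total turn [  8.  -35.6   0.2] dist mm/row 11.5 deg/row 5.21
[ 0.12 -0.86 -0.75] [ 0.05 -0.88 -0.74] [-0.02 -0.89 -0.73] [-0.08 -0.91 -0.71] [-0.14 -0.92 -0.68] [-0.2  -0.93 -0.64] [-0.26 -0.95 -0.6 ] turn/row [ 1.14 -5.09  0.03]
```

```bash
python3 -m pendant '[[[0.1,-0.9,-0.7,1.1,-5,0,0],[0,-0.9,-0.7,1.1,-5,0,0],[0,-0.9,-0.7,1.1,-5,0,0],[-0.1,-0.9,-0.7,1.1,-5,0,0],[-0.1,-0.9,-0.7,1.1,-5,0,0],[-0.2,-0.9,-0.6,1.1,-5,0,0],[-0.3,-0.9,-0.6,1.1,-5,0,0],[0,0,0,0,0,0,0]]]'
python3 plan.py .49 .03 .15 30 60 h 6
```

```text
clock: 12.63
tool_pos: [0.492, 0.0321, 0.1527]
orientation: [-90.3, -12.7, 39.7]
force: [1.1, -0.5, 0.0]
opening: 0.0006
clock 12.63 tcp [0.492  0.0321 0.1527] F [ 1.1 -0.5  0. ] J [ 24.   1. -34.  -5. -43. -71.]
tool axes
 [[ 0.751  0.623  0.219]
 [ 0.172  0.136 -0.976]
 [-0.637  0.771 -0.006]]
total shift now-axes [-0.34  0.2  -0.03] total turn [  7.7 -19.  -17.2] dist mm/row 0.7 deg/row 4.46
[-0.06  0.03 -0.  ] [-0.06  0.03 -0.  ] [-0.06  0.03  0.  ] [-0.06  0.03  0.  ] [-0.06  0.02  0.01] [-0.06  0.02  0.01] turn/row [ 1.29 -3.16 -2.87]
```

```bash
python3 -m pendant '[[[0,0,0,1.3,-3.2,-2.9,0],[0,0,0,1.3,-3.2,-2.9,0],[0,0,0,1.3,-3.2,-2.9,0],[0,0,0,1.3,-3.2,-2.9,0],[0,0,0,1.3,-3.2,-2.9,0],[0,0,0,1.3,-3.2,-2.9,0]]]'
python3 plan.py .49 .05 .12 45 40 h 6
```

```text
clock: 13.13
tool_pos: [0.4906, 0.0331, 0.1509]
orientation: [-90.0, -30.2, 60.0]
force: [-1.6, 0.2, -0.4]
opening: -0.0001
clock 13.13 tcp [0.4906 0.0331 0.1509] F [-1.6  0.2 -0.4] J [  4.   3. -26. -34. -48. -14.]
tool axes
 [[ 0.433  0.748  0.503]
 [ 0.251  0.436 -0.864]
 [-0.866  0.5    0.001]]
total shift now-axes [-0.32  3.39  0.9 ] total turn [-12.3  15.9 -14.7] dist mm/row 5.9 deg/row 4.14
[-0.05  0.56  0.15] [-0.08  0.56  0.17] [-0.12  0.55  0.18] [-0.15  0.53  0.19] [-0.18  0.52  0.21] [-0.21  0.5   0.22] turn/row [-2.04  2.64 -2.44]
```

```bash
python3 -m pendant '[[[0,0.6,0.1,-2,2.6,-2.4,0],[-0.1,0.6,0.2,-2,2.6,-2.4,0],[-0.1,0.5,0.2,-2,2.6,-2.4,0],[-0.2,0.5,0.2,-2,2.6,-2.4,0],[-0.2,0.5,0.2,-2,2.6,-2.4,0],[-0.2,0.5,0.2,-2,2.6,-2.4,0]]]'
python3 plan.py .49 .095 .045 45 25 p 9
```

```text
clock: 13.63
tool_pos: [0.4891, 0.0492, 0.1192]
orientation: [-89.9, -44.6, 40.0]
force: [-1.1, 0.1, -0.4]
opening: 0.0004
clock 13.63 tcp [0.4891 0.0492 0.1192] F [-1.1  0.1 -0.4] J [ -6.   2. -34. -61. -35.   2.]
tool axes
 [[ 0.546  0.457  0.702]
 [ 0.537  0.452 -0.712]
 [-0.643  0.766  0.001]]
total shift now-axes [-3.06  7.4   3.44] total turn [-10.4  40.6  -3.2] dist mm/row 9.7 deg/row 4.67
[-0.34  0.82  0.38] [-0.38  0.81  0.37] [-0.41  0.8   0.36] [-0.44  0.79  0.34] [-0.47  0.78  0.32] [-0.5   0.77  0.3 ] [-0.53  0.77  0.27] [-0.55  0.76  0.24] [-0.58  0.75  0.21] turn/row [-1.15  4.51 -0.36]
```

```bash
python3 -m pendant '[[[-0.3,0.8,0.4,-1.2,4.5,-0.4,0],[-0.4,0.8,0.4,-1.2,4.5,-0.4,0],[-0.4,0.8,0.4,-1.2,4.5,-0.4,0],[-0.4,0.8,0.3,-1.2,4.5,-0.4,0],[-0.5,0.8,0.3,-1.2,4.5,-0.4,0],[-0.5,0.8,0.3,-1.2,4.5,-0.4,0],[-0.5,0.8,0.3,-1.2,4.5,-0.4,0],[-0.6,0.8,0.2,-1.2,4.5,-0.4,0],[-0.6,0.7,0.2,-1.2,4.5,-0.4,0],[0,0,0,0,0,0,0]]]'
python3 plan.py .52 .095 .042 45 25 p 3; python3 look.py g
```

```text
clock: 14.47
tool_pos: [0.4887, 0.0957, 0.0428]
orientation: [-63.5, -37.9, -14.6]
force: [-1.8, -0.4, -0.3]
opening: 0.0006
clock 14.47 tcp [0.4887 0.0957 0.0428] F [-1.8 -0.4 -0.3] J [ -7.  10. -41. -94. -22.  -2.]
tool axes
 [[ 0.764 -0.199  0.614]
 [ 0.644  0.294 -0.706]
 [-0.04   0.935  0.352]]
total shift now-axes [ 2.35  2.05 -0.21] total turn [ 0.3 -0.2  0.2] dist mm/row 10.4 deg/row 0.13
[ 0.78  0.68 -0.07] [ 0.79  0.68 -0.07] [ 0.79  0.68 -0.08] turn/row [ 0.09 -0.05  0.07]
```

View pics/g.png

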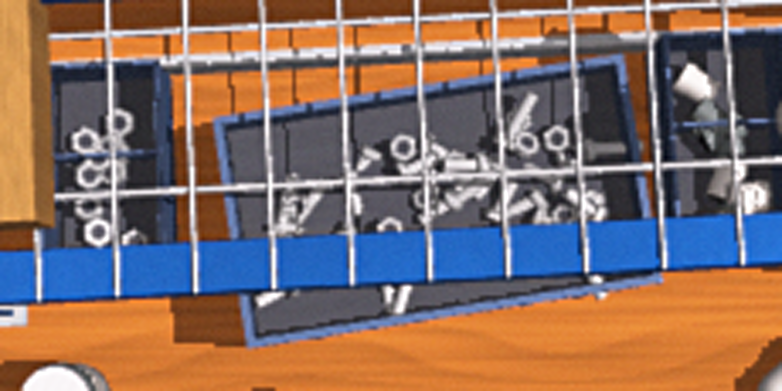

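```bash
python3 -m pendant '[[[0.8,0.7,-0.1,0,0,0,0],[0.8,0.7,0,0,0,0,0],[0.8,0.6,0,0,0,0,0],[0.1,0.08,0,0,0,0,0],[0.1,0.08,0,0,0,0,0],[0.08,0.07,0,0,0,0,0],[0.08,0.07,0,0,0,0,0],[0.08,0.07,0,0,0,0,0]]]'
python3 go.py .54 .11 .042
```

```text
clock: 15.18
tool_pos: [0.5271, 0.0959, 0.0452]
orientation: [-63.7, -38.2, -14.1]
force: [-0.0, 0.0, -0.3]
opening: 0.0003
clock 15.18 tcp [0.5271 0.0959 0.0452] rpy [-63.68 -38.22 -14.09] F [-0.   0.  -0.3] J [ -4.  12. -37. -92. -20.  -7.] open 0.0
tool axes x,y,z rows:
 [[ 0.762 -0.191  0.619]
 [ 0.646  0.295 -0.704]
 [-0.048  0.936  0.348]]
tool shift cm [0.51 1.47 1.15]
rotvec to target [-18.5   -9.08  28.96]
```

```bash
python3 -m pendant '[[[0.08,0.07,0,0,0,0,0],[0.08,0.07,0,0,0,0,0],[0.08,0.07,0,0,0,0,0],[0.08,0.07,0,0,0,0,0],[0.08,0.07,0,0,0,0,0],[0.08,0.07,0,0,0,0,0],[0.08,0.07,0,0,0,0,0],[0.08,0.07,0,0,0,0,0]]]'
python3 go.py .54 .11 .042
```

```text
clock: 15.85
tool_pos: [0.5341, 0.0964, 0.0442]
orientation: [-63.7, -38.1, -14.0]
force: [-10.6, -2.6, 4.2]
opening: 0.0004
clock 15.85 tcp [0.5341 0.0964 0.0442] rpy [-63.73 -38.1  -14.02] F [-10.6  -2.6   4.2] J [ -4.  12. -36. -91. -20.  -8.] open 0.0
tool axes x,y,z rows:
 [[ 0.764 -0.191  0.617]
 [ 0.644  0.295 -0.706]
 [-0.048  0.936  0.348]]
tool shift cm [0.06 0.94 1.17]
rotvec to target [-18.5   -9.06  28.82]
```

```bash
python3 -m pendant '[[[0.09,0.09,0.05,0,0,0,0],[0.09,0.09,0.05,0,0,0,0],[0.09,0.09,0.06,0,0,0,0],[0.09,0.09,0.06,0,0,0,0],[0.09,0.09,0.06,0,0,0,0],[0.09,0.09,0.06,0,0,0,0],[0.09,0.09,0.06,0,0,0,0],[0.09,0.09,0.06,0,0,0,0],[0.09,0.09,0.06,0,0,0,0],[0.09,0.09,0.06,0,0,0,0]]]'
python3 go.py .54 .11 .042
```

```text
clock: 16.68
tool_pos: [0.5408, 0.1023, 0.0422]
orientation: [-64.0, -37.7, -13.8]
force: [-25.0, -5.0, 5.1]
opening: 0.0006
clock 16.68 tcp [0.5408 0.1023 0.0422] rpy [-63.97 -37.69 -13.79] F [-25.   -5.    5.1] J [ -2.  13. -35. -90. -18. -10.] open 0.001
tool axes x,y,z rows:
 [[ 0.768 -0.189  0.611]
 [ 0.638  0.295 -0.711]
 [-0.046  0.937  0.347]]
tool shift cm [-0.22  0.19  0.72]
rotvec to target [-18.44  -9.04  28.38]
```

```bash
python3 -m pendant '[[[0.11,0.11,0.07,0,0,0,0],[0.11,0.11,0.07,0,0,0,0],[0.11,0.11,0.07,0,0,0,0],[0.11,0.11,0.07,0,0,0,0],[0.11,0.11,0.07,0,0,0,0],[0.11,0.11,0.07,0,0,0,0],[0.11,0.11,0.07,0,0,0,0],[0.11,0.11,0.07,0,0,0,0],[0.11,0.11,0.07,0,0,0,0],[0.11,0.11,0.07,0,0,0,0],[0.11,0.11,0.07,0,0,0,0],[0.11,0.11,0.07,0,0,0,0]]]'
python3 go.py .58 .12 .042
```

```text
clock: 17.68
tool_pos: [0.5575, 0.1122, 0.0425]
orientation: [-63.9, -37.5, -13.8]
force: [-23.7, -1.7, -1.5]
opening: 0.0004
clock 17.68 tcp [0.5575 0.1122 0.0425] rpy [-63.93 -37.5  -13.77] F [-23.7  -1.7  -1.5] J [  1.  14. -34. -88. -16. -15.] open 0.0
tool axes x,y,z rows:
 [[ 0.771 -0.189  0.609]
 [ 0.636  0.297 -0.713]
 [-0.046  0.936  0.349]]
tool shift cm [1.56 1.7  0.61]
rotvec to target [-18.51  -9.06  28.19]
```

```bash
python3 -m pendant '[[[0.12,0.115,0.06,0,0,0,0],[0.12,0.115,0.06,0,0,0,0],[0.12,0.115,0.06,0,0,0,0],[0.12,0.115,0.06,0,0,0,0],[0.12,0.115,0.05,0,0,0,0],[0.12,0.115,0.05,0,0,0,0],[0.12,0.115,0.05,0,0,0,0],[0.12,0.115,0.05,0,0,0,0],[0.12,0.115,0.05,0,0,0,0],[0.12,0.115,0.05,0,0,0,0],[0.12,0.115,0.05,0,0,0,0]]]'
python3 go.py .58 .12 .042; python3 look.py i
```

```text
clock: 18.6
tool_pos: [0.5742, 0.1202, 0.0428]
orientation: [-63.8, -37.3, -13.7]
force: [-23.6, 4.2, -7.5]
opening: 0.0006
clock 18.6 tcp [0.5742 0.1202 0.0428] rpy [-63.84 -37.33 -13.74] F [-23.6   4.2  -7.5] J [  4.  15. -32. -86. -15. -19.] open 0.001
tool axes x,y,z rows:
 [[ 0.772 -0.189  0.606]
 [ 0.633  0.299 -0.714]
 [-0.047  0.935  0.351]]
tool shift cm [ 0.4   0.41 -0.07]
rotvec to target [-18.65  -9.06  28.03]
```

View pics/i.png

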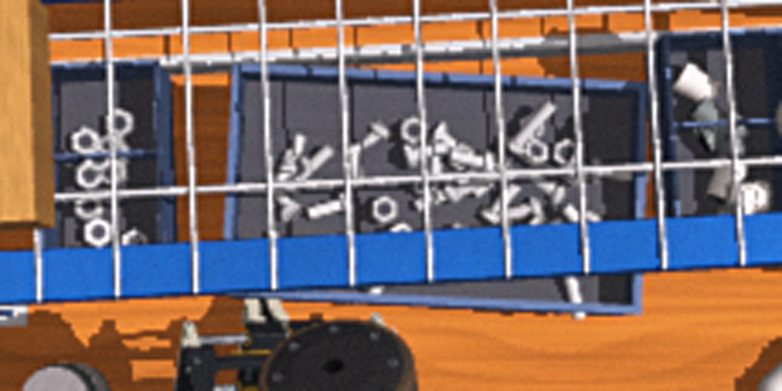

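```bash
python3 fit.py 233,65 - 646,83 640,312
```

```text
crate [ 0.6726 -0.0407 -0.0478] res [ 0.1  0.1 -0.1 -0.1 -0.1  0. ]
rel rack [[-0.0371 -0.0139]] yaw -0.0958
BL [0.7811 0.1343] rack [0.0797 0.1557]
BR [ 0.7639 -0.2252] rack [ 0.0452 -0.2026]
FLpt [0.5804 0.1239] rack [-0.1213  0.1549]
FRpt [ 0.5651 -0.1957] rack [-0.1519 -0.1636]
```

```bash
python3 -m pendant '[[[-0.8,-0.6,0,0,0,0,0],[-1.4,-1.2,0,0,0,0,0],[-1.4,-1.2,0,0,0,0,0],[0,0,-1,0,0,0,0]]]'
python3 plan.py .53 -.195 .045 45 3 p 10
```

```text
clock: 18.98
tool_pos: [0.535, 0.1085, 0.0448]
orientation: [-63.6, -38.2, -14.1]
force: [-0.4, 0.6, -0.2]
opening: 0.0005
clock 18.98 tcp [0.535  0.1085 0.0448] F [-0.4  0.6 -0.2] J [ -2.  12. -36. -92. -19.  -8.]
tool axes
 [[ 0.763 -0.191  0.618]
 [ 0.645  0.296 -0.705]
 [-0.048  0.936  0.349]]
total shift now-axes [  5.43  -9.33 -28.37] total turn [-14.9 -13.6  -3.8] dist mm/row 30.4 deg/row 2.05
[ 0.54 -0.93 -2.84] [ 0.48 -0.86 -2.87] [ 0.42 -0.78 -2.9 ] [ 0.35 -0.7  -2.93] [ 0.29 -0.62 -2.96] [ 0.22 -0.54 -2.98] [ 0.15 -0.46 -3.  ] [ 0.08 -0.38 -3.01] [ 0.01 -0.31 -3.02] [-0.06 -0.23 -3.03] turn/row [-1.49 -1.36 -0.38]
```

```bash
python3 -m pendant '[[[0.5,-0.9,-2.8,-1.5,-1.4,-0.4,0],[0.5,-0.9,-2.9,-1.5,-1.4,-0.4,0],[0.4,-0.8,-2.9,-1.5,-1.4,-0.4,0],[0.3,-0.7,-2.9,-1.5,-1.4,-0.4,0],[0.3,-0.6,-3,-1.5,-1.4,-0.4,0],[0.2,-0.5,-3,-1.5,-1.4,-0.4,0],[0.1,-0.5,-3,-1.5,-1.4,-0.4,0],[0.1,-0.4,-3,-1.5,-1.4,-0.4,0],[0,-0.3,-3,-1.5,-1.4,-0.4,0],[0,-0.2,-3,-1.5,-1.4,-0.4,0],[0,0,0,0,0,0,0]]]'
python3 plan.py .548 -.195 .042 45 3 p 3
```

```text
clock: 19.9
tool_pos: [0.5326, -0.2001, 0.0455]
orientation: [-90.5, -45.3, 3.0]
force: [0.3, -0.7, -0.8]
opening: 0.0004
clock 19.9 tcp [ 0.5326 -0.2001  0.0455] F [ 0.3 -0.7 -0.8] J [-34.  15. -32. -82. -25.  19.]
tool axes
 [[ 0.702  0.037  0.711]
 [ 0.711  0.029 -0.703]
 [-0.047  0.999 -0.006]]
total shift now-axes [0.85 1.35 0.44] total turn [0.5 0.4 0.3] dist mm/row 5.5 deg/row 0.24
[0.28 0.45 0.15] [0.28 0.45 0.15] [0.28 0.45 0.15] turn/row [0.16 0.13 0.12]
```

```bash
python3 -m pendant '[[[0.5,0.6,0.2,0,0,0,0],[0.5,0.6,0.2,0,0,0,0],[0.2,0.2,0,0,0,0,0],[0.07,0.07,0,0,0,0,0],[0.07,0.07,0,0,0,0,0],[0.07,0.07,0,0,0,0,0],[0.07,0.07,0,0,0,0,0],[0.07,0.07,0,0,0,0,0],[0.07,0.07,0,0,0,0,0],[0.07,0.07,0,0,0,0,0]]]'
python3 plan.py .60 -.195 .042 45 3 p 3
```

```text
clock: 20.73
tool_pos: [0.5575, -0.1905, 0.0443]
orientation: [-90.2, -45.3, 2.9]
force: [-0.3, 0.6, -0.7]
opening: 0.0002
clock 20.73 tcp [ 0.5575 -0.1905  0.0443] F [-0.3  0.6 -0.7] J [-31.  16. -30. -82. -23.  16.]
tool axes
 [[ 0.702  0.036  0.711]
 [ 0.71   0.033 -0.703]
 [-0.049  0.999 -0.002]]
total shift now-axes [ 2.8   3.17 -0.66] total turn [0.2 0.3 0.3] dist mm/row 14.3 deg/row 0.17
[ 0.93  1.06 -0.22] [ 0.94  1.05 -0.22] [ 0.94  1.05 -0.22] turn/row [0.07 0.1  0.11]
```

```bash
python3 -m pendant '[[[0,0,-0.35,0,0,0,0],[0,0,-0.35,0,0,0,0],[0.08,0.08,-0.03,0,0,0,0],[0.08,0.08,-0.03,0,0,0,0],[0.08,0.08,-0.03,0,0,0,0],[0.08,0.08,-0.03,0,0,0,0],[0.08,0.08,-0.03,0,0,0,0],[0.08,0.08,-0.03,0,0,0,0],[0.08,0.08,-0.03,0,0,0,0],[0.08,0.08,-0.03,0,0,0,0]]]'
python3 plan.py .60 -.195 .042 45 3 p 3
```

```text
clock: 21.57
tool_pos: [0.5609, -0.199, 0.0411]
orientation: [-90.1, -44.9, 2.9]
force: [-28.1, -1.9, 11.9]
opening: 0.0006
clock 21.57 tcp [ 0.5609 -0.199   0.0411] F [-28.1  -1.9  11.9] J [-31.  17. -29. -80. -23.  15.]
tool axes
 [[ 0.708  0.036  0.706]
 [ 0.705  0.033 -0.709]
 [-0.049  0.999 -0.002]]
total shift now-axes [2.84 2.71 0.21] total turn [ 0.2  0.3 -0.1] dist mm/row 13.1 deg/row 0.12
[0.95 0.9  0.07] [0.95 0.9  0.07] [0.95 0.9  0.07] turn/row [ 0.07  0.09 -0.04]
```

```bash
python3 -m pendant '[[[0.1,0.05,-0.05,0,0,0,0],[0.1,0.06,-0.05,0,0,0,0],[0.1,0.06,-0.05,0,0,0,0],[0.1,0.06,-0.05,0,0,0,0],[0.1,0.07,-0.05,0,0,0,0],[0.1,0.07,-0.05,0,0,0,0],[0.1,0.08,-0.05,0,0,0,0],[0.1,0.08,-0.05,0,0,0,0],[0.1,0.09,-0.05,0,0,0,0],[0.1,0.09,-0.05,0,0,0,0]]]'
python3 plan.py .60 -.195 .042 45 3 p 3
```

```text
clock: 22.4
tool_pos: [0.5722, -0.204, 0.0416]
orientation: [-90.1, -44.7, 2.8]
force: [-24.1, -4.2, -1.2]
opening: 0.0001
clock 22.4 tcp [ 0.5722 -0.204   0.0416] F [-24.1  -4.2  -1.2] J [-29.  18. -28. -79. -22.  12.]
tool axes
 [[ 0.71   0.035  0.704]
 [ 0.703  0.032 -0.711]
 [-0.048  0.999 -0.002]]
total shift now-axes [2.04 1.96 0.77] total turn [ 0.3  0.2 -0.3] dist mm/row 9.8 deg/row 0.15
[0.68 0.65 0.26] [0.68 0.65 0.26] [0.68 0.66 0.26] turn/row [ 0.09  0.08 -0.09]
```

```bash
python3 -m pendant '[[[0.11,0.105,-0.06,0,0,0,0],[0.11,0.105,-0.06,0,0,0,0],[0.11,0.105,-0.06,0,0,0,0],[0.11,0.105,-0.06,0,0,0,0],[0.11,0.105,-0.06,0,0,0,0],[0.11,0.105,-0.06,0,0,0,0],[0.11,0.105,-0.06,0,0,0,0],[0.11,0.105,-0.06,0,0,0,0],[0.11,0.105,-0.06,0,0,0,0],[0.11,0.105,-0.06,0,0,0,0],[0.11,0.105,-0.06,0,0,0,0]]]'
python3 go.py | head -1; python3 -m pendant '[[[0.11,0.11,-0.05,0,0,0,0],[0.11,0.11,-0.05,0,0,0,0],[0.11,0.11,-0.05,0,0,0,0],[0.11,0.11,-0.05,0,0,0,0],[0.11,0.11,-0.05,0,0,0,0],[0.11,0.11,-0.05,0,0,0,0],[0.11,0.11,-0.04,0,0,0,0],[0.11,0.11,-0.04,0,0,0,0]]]';python3 go.py; python3 look.py j
```

```text
clock: 23.32
tool_pos: [0.589, -0.2103, 0.0417]
orientation: [-90.2, -44.7, 2.8]
force: [-24.0, -4.9, -2.0]
opening: 0.0002
clock 23.32 tcp [ 0.589  -0.2103  0.0417] rpy [-90.19 -44.69   2.84] F [-24.   -4.9  -2. ] J [-28.  19. -26. -77. -22.   9.] open 0.0
clock: 23.98
tool_pos: [0.6016, -0.2141, 0.0417]
orientation: [-90.3, -44.7, 2.9]
force: [-24.0, -6.2, -2.5]
opening: 0.0004
clock 23.98 tcp [ 0.6016 -0.2141  0.0417] rpy [-90.25 -44.68   2.86] F [-24.   -6.2  -2.5] J [-27.  19. -25. -76. -21.   8.] open 0.0
tool axes x,y,z rows:
 [[ 0.71   0.035  0.703]
 [ 0.703  0.031 -0.711]
 [-0.047  0.999 -0.003]]
rotvec to target [1.900e-01 2.000e-02 3.268e+01]
```

View pics/j.png

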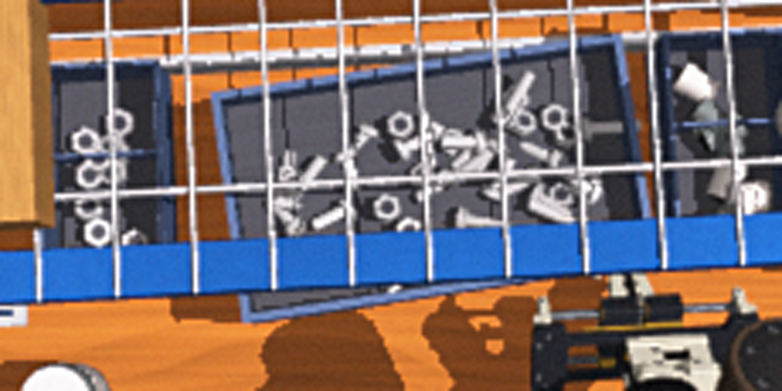

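```bash
python3 fit.py 212,95 246,321 619,36 -
```

```text
crate [ 0.6818 -0.0398  0.1428] res [ 0.1 -0.1 -0.4  0.4  0.3 -0.3]
rel rack [[-0.0279 -0.0134]] yaw 0.0948
BL [0.7552 0.1526] rack [0.0546 0.1752]
BR [ 0.8064 -0.2037] rack [ 0.0887 -0.1832]
FLpt [0.5601 0.1044] rack [-0.1426  0.1364]
FRpt [ 0.6056 -0.2124] rack [-0.1123 -0.1822]
```

```bash
python3 -m pendant '[[[-0.7,-0.7,0,0,0,0,0],[-1.2,-1.2,0,0,0,0,0],[-1.4,-1.4,0,0,0,0,0],[-1,-1,0.8,0,0,0,0]]]'
python3 plan.py .535 .10 .045 45 25 p 10
```

```text
clock: 24.37
tool_pos: [0.547, -0.2087, 0.0467]
orientation: [-90.2, -45.3, 3.0]
force: [-0.8, -0.4, 0.9]
opening: 0.0005
clock 24.37 tcp [ 0.547  -0.2087  0.0467] F [-0.8 -0.4  0.9] J [-33.  16. -30. -80. -25.  16.]
tool axes
 [[ 0.702  0.036  0.711]
 [ 0.711  0.033 -0.703]
 [-0.049  0.999 -0.003]]
total shift now-axes [ 0.16  0.27 30.89] total turn [15.2 14.3  4.4] dist mm/row 30.9 deg/row 2.14
[0.02 0.03 3.09] [-0.06  0.11  3.09] [-0.14  0.19  3.08] [-0.21  0.28  3.07] [-0.29  0.36  3.06] [-0.36  0.44  3.04] [-0.43  0.53  3.01] [-0.5   0.61  2.99] [-0.57  0.69  2.96] [-0.64  0.78  2.92] turn/row [1.52 1.43 0.44]
```

```bash
python3 -m pendant '[[[0,0,2.8,1.5,1.4,0.4,0],[-0.1,0.1,3,1.5,1.4,0.4,0],[-0.1,0.2,3.1,1.5,1.4,0.4,0],[-0.2,0.3,3.1,1.5,1.4,0.4,0],[-0.3,0.4,3.1,1.5,1.4,0.4,0],[-0.4,0.4,3.1,1.5,1.4,0.4,0],[-0.4,0.5,3,1.5,1.4,0.4,0],[-0.5,0.6,3,1.5,1.4,0.4,0],[-0.6,0.7,3,1.5,1.4,0.4,0],[-0.6,0.8,3,1.5,1.4,0.4,0],[0,0,0,0,0,0,0]]]'
python3 plan.py .549 .103 .042 45 25 p 3
```

```text
clock: 25.28
tool_pos: [0.5356, 0.1036, 0.0452]
orientation: [-63.4, -38.2, -14.2]
force: [1.1, 0.5, 0.1]
opening: 0.0008
clock 25.28 tcp [0.5356 0.1036 0.0452] F [1.1 0.5 0.1] J [ -3.  13. -36. -92. -19.  -7.]
tool axes
 [[ 0.762 -0.193  0.618]
 [ 0.646  0.299 -0.703]
 [-0.049  0.935  0.353]]
total shift now-axes [ 0.84  1.07 -0.24] total turn [-0.1  0.2  0.4] dist mm/row 4.6 deg/row 0.15
[ 0.28  0.36 -0.08] [ 0.28  0.36 -0.08] [ 0.28  0.36 -0.08] turn/row [-0.03  0.08  0.12]
```

```bash
python3 -m pendant '[[[0.4,0.5,-0.1,0,0,0,0],[0.4,0.5,-0.1,0,0,0,0],[0.1,0.08,0,0,0,0,0],[0.08,0.07,0,0,0,0,0],[0.08,0.07,0,0,0,0,0],[0.08,0.07,0,0,0,0,0],[0.08,0.07,0,0,0,0,0],[0.08,0.07,0.03,0,0,0,0],[0.08,0.07,0.03,0,0,0,0],[0.08,0.06,0.03,0,0,0,0],[0.08,0.06,0.03,0,0,0,0]]]'
python3 plan.py .59 .12 .042 45 25 p 3
```

```text
clock: 26.2
tool_pos: [0.5552, 0.1006, 0.0412]
orientation: [-63.8, -38.1, -14.0]
force: [-12.8, -4.5, 4.7]
opening: 0.0003
clock 26.2 tcp [0.5552 0.1006 0.0412] F [-12.8  -4.5   4.7] J [ -2.  14. -34. -90. -19.  -9.]
tool axes
 [[ 0.764 -0.19   0.617]
 [ 0.643  0.295 -0.707]
 [-0.047  0.936  0.348]]
total shift now-axes [2.34 2.75 1.68] total turn [0.2 0.4 0.2] dist mm/row 13.3 deg/row 0.15
[0.78 0.92 0.56] [0.78 0.92 0.56] [0.78 0.92 0.56] turn/row [0.07 0.12 0.06]
```

```bash
python3 -m pendant '[[[0.1,0.09,0.07,0,0,0,0],[0.1,0.09,0.07,0,0,0,0],[0.1,0.09,0.07,0,0,0,0],[0.1,0.09,0.07,0,0,0,0],[0.1,0.1,0.07,0,0,0,0],[0.1,0.1,0.07,0,0,0,0],[0.1,0.1,0.07,0,0,0,0],[0.1,0.1,0.07,0,0,0,0],[0.11,0.11,0.07,0,0,0,0],[0.11,0.11,0.07,0,0,0,0],[0.11,0.11,0.07,0,0,0,0],[0.11,0.11,0.07,0,0,0,0]]]'
python3 go.py | head -1; python3 -m pendant '[[[0.11,0.11,0.06,0,0,0,0],[0.11,0.11,0.06,0,0,0,0],[0.11,0.11,0.06,0,0,0,0],[0.11,0.11,0.06,0,0,0,0],[0.11,0.11,0.06,0,0,0,0],[0.11,0.11,0.06,0,0,0,0],[0.11,0.11,0.06,0,0,0,0]]]'
python3 go.py; python3 look.py k
```

```text
clock: 27.2
tool_pos: [0.5667, 0.1096, 0.04]
orientation: [-64.0, -37.7, -13.8]
force: [-22.2, -4.6, 1.5]
opening: 0.0005
clock 27.2 tcp [0.5667 0.1096 0.04  ] rpy [-63.98 -37.65 -13.79] F [-22.2  -4.6   1.5] J [  1.  15. -33. -88. -17. -13.] open 0.001
clock: 27.78
tool_pos: [0.5763, 0.1152, 0.0401]
orientation: [-63.9, -37.5, -13.8]
force: [-23.4, -1.1, 0.2]
opening: 0.0006
clock 27.78 tcp [0.5763 0.1152 0.0401] rpy [-63.9  -37.53 -13.77] F [-23.4  -1.1   0.2] J [  2.  15. -32. -87. -16. -16.] open 0.001
tool axes x,y,z rows:
 [[ 0.77  -0.189  0.609]
 [ 0.636  0.297 -0.712]
 [-0.046  0.936  0.349]]
rotvec to target [-18.54  -9.05  28.22]
```

View pics/k.png

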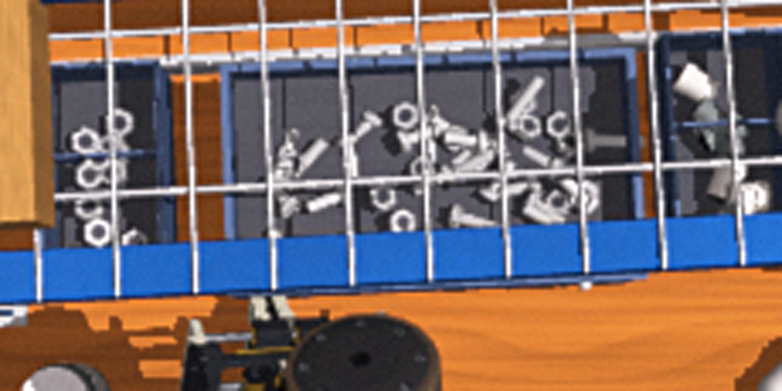

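```bash
python3 fit.py 222,66 - 636,48 -; python3 -c "
import cv2;a=cv2.imread('pics/k_full.png')[135:165,265:420];cv2.imwrite('pics/k2.png',cv2.resize(a,None,fx=5,fy=5,interpolation=cv2.INTER_CUBIC))"
```

```text
crate [ 0.6876 -0.0404  0.0392] res [ 0.3 -0.  -0.3  0. ]
rel rack [[-0.0221 -0.0143]] yaw -0.0088
BL [0.7805 0.1434] rack [0.0795 0.1648]
BR [ 0.7946 -0.2163] rack [ 0.0763 -0.1952]
FLpt [0.5814 0.1156] rack [-0.1207  0.1465]
FRpt [ 0.594  -0.2042] rack [-0.1235 -0.1735]
```

View pics/k2.png

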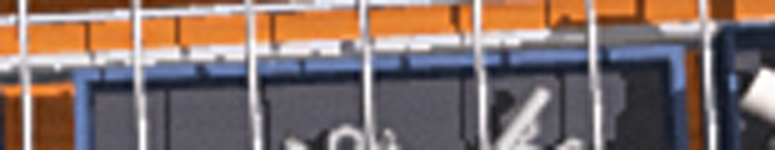

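```bash
python3 -m pendant '[[[0.11,0.11,0.05,0,0,0,0],[0.11,0.11,0.05,0,0,0,0],[0.11,0.11,0.05,0,0,0,0],[0.11,0.11,0.05,0,0,0,0],[0.1,0.1,0.05,0,0,0,0],[0.1,0.1,0.05,0,0,0,0],[0.08,0.08,0.04,0,0,0,0],[0.08,0.08,0.04,0,0,0,0]]]'
python3 go.py; python3 look.py l
```

```text
clock: 28.5
tool_pos: [0.5866, 0.1205, 0.0402]
orientation: [-63.8, -37.4, -13.8]
force: [-24.2, 0.2, -2.5]
opening: 0.0001
clock 28.5 tcp [0.5866 0.1205 0.0402] rpy [-63.83 -37.44 -13.75] F [-24.2   0.2  -2.5] J [  4.  16. -30. -86. -15. -19.] open 0.0
tool axes x,y,z rows:
 [[ 0.771 -0.189  0.608]
 [ 0.635  0.299 -0.713]
 [-0.047  0.936  0.35 ]]
rotvec to target [-18.63  -9.04  28.13]
```

View pics/l.png

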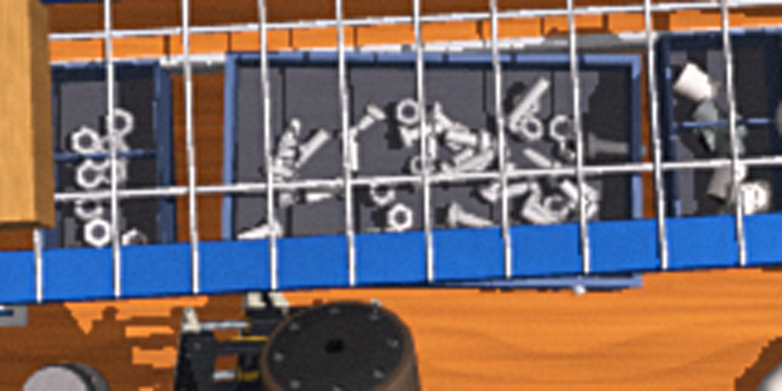

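```bash
python3 fit.py 226,53 - 641,55 641,286; python3 -m pendant '[[[0.07,0.07,0.03,0,0,0,0],[0.06,0.06,0.03,0,0,0,0],[0.05,0.05,0.02,0,0,0,0],[0.04,0.04,0.02,0,0,0,0]]]'; python3 go.py|head -1
```

```text
crate [ 0.6897 -0.0389 -0.0129] res [ 0.4 -0.  -0.5  0.3  0.1 -0.3]
rel rack [[-0.0199 -0.0129]] yaw -0.0609
BL [0.7921 0.1398] rack [0.0909 0.1606]
BR [ 0.7874 -0.2202] rack [ 0.0689 -0.1987]
FLpt [0.5918 0.1224] rack [-0.11    0.1529]
FRpt [ 0.5877 -0.1976] rack [-0.1295 -0.1665]
clock: 28.88
tool_pos: [0.5895, 0.1218, 0.0403]
orientation: [-63.8, -37.4, -13.8]
force: [-24.0, 0.9, -2.6]
opening: 0.0003
clock 28.88 tcp [0.5895 0.1218 0.0403] rpy [-63.81 -37.41 -13.76] F [-24.    0.9  -2.6] J [  4.  16. -30. -85. -15. -19.] open 0.0
```

```bash
python3 -m pendant '[[[-0.8,-0.6,0,0,0,0,0],[-1.4,-1.2,0,0,0,0,0],[-1,-0.9,-1,0,0,0,0]]]'
python3 plan.py .555 -.197 .043 45 3 p 10
```

```text
clock: 29.13
tool_pos: [0.557, 0.1107, 0.0423]
orientation: [-63.6, -38.2, -14.0]
force: [-1.1, -1.1, -0.3]
opening: 0.0003
clock 29.13 tcp [0.557  0.1107 0.0423] F [-1.1 -1.1 -0.3] J [ -1.  14. -34. -92. -18.  -9.]
tool axes
 [[ 0.762 -0.19   0.619]
 [ 0.646  0.297 -0.704]
 [-0.05   0.936  0.349]]
total shift now-axes [  5.75  -9.31 -28.77] total turn [-14.9 -13.6  -3.7] dist mm/row 30.8 deg/row 2.05
[ 0.57 -0.93 -2.88] [ 0.51 -0.85 -2.91] [ 0.45 -0.77 -2.95] [ 0.38 -0.69 -2.97] [ 0.32 -0.61 -3.  ] [ 0.25 -0.53 -3.02] [ 0.18 -0.45 -3.04] [ 0.11 -0.37 -3.05] [ 0.04 -0.29 -3.06] [-0.03 -0.21 -3.07] turn/row [-1.49 -1.36 -0.37]
```

```bash
python3 -m pendant '[[[0.5,-0.9,-2.8,-1.5,-1.4,-0.4,0],[0.5,-0.9,-2.9,-1.5,-1.4,-0.4,0],[0.4,-0.8,-2.9,-1.5,-1.4,-0.4,0],[0.3,-0.7,-3,-1.5,-1.4,-0.4,0],[0.3,-0.6,-3,-1.5,-1.4,-0.4,0],[0.2,-0.5,-3,-1.5,-1.4,-0.4,0],[0.2,-0.5,-3,-1.5,-1.4,-0.4,0],[0.1,-0.4,-3,-1.5,-1.4,-0.4,0],[0.1,-0.3,-3,-1.5,-1.4,-0.4,0],[0,-0.2,-3,-1.5,-1.4,-0.4,0],[0,0,0,0,0,0,0]]]'
python3 plan.py .575 -.197 .042 45 3 p 3
```

```text
clock: 30.05
tool_pos: [0.554, -0.1993, 0.0439]
orientation: [-90.5, -45.4, 3.1]
force: [0.4, -1.1, 0.2]
opening: 0.0006
clock 30.05 tcp [ 0.554  -0.1993  0.0439] F [ 0.4 -1.1  0.2] J [-32.  16. -30. -82. -24.  17.]
tool axes
 [[ 0.702  0.038  0.712]
 [ 0.711  0.029 -0.703]
 [-0.047  0.999 -0.006]]
total shift now-axes [1.34 1.64 0.13] total turn [0.5 0.4 0.4] dist mm/row 7.1 deg/row 0.24
[0.45 0.55 0.04] [0.45 0.54 0.04] [0.45 0.54 0.04] turn/row [0.16 0.13 0.12]
```

```bash
python3 -m pendant '[[[0.5,0.6,0,0,0,0,0],[0.5,0.5,0,0,0,0,0],[0.3,0.3,0,0,0,0,0],[0.08,0.08,-0.02,0,0,0,0],[0.08,0.08,-0.02,0,0,0,0],[0.08,0.08,-0.02,0,0,0,0],[0.08,0.08,-0.02,0,0,0,0],[0.08,0.07,-0.02,0,0,0,0],[0.08,0.07,-0.02,0,0,0,0],[0.08,0.07,-0.02,0,0,0,0],[0.08,0.06,-0.02,0,0,0,0],[0.08,0.06,-0.02,0,0,0,0]]]'
python3 plan.py .61 -.2 .042 45 3 p 3
```

```text
clock: 31.05
tool_pos: [0.5803, -0.1948, 0.0425]
orientation: [-90.1, -45.2, 2.9]
force: [-14.3, 1.1, 5.2]
opening: 0.0002
clock 31.05 tcp [ 0.5803 -0.1948  0.0425] F [-14.3   1.1   5.2] J [-29.  18. -28. -80. -22.  13.]
tool axes
 [[ 0.704  0.036  0.709]
 [ 0.708  0.034 -0.705]
 [-0.05   0.999 -0.002]]
total shift now-axes [ 2.03  2.12 -0.66] total turn [0.2 0.3 0.2] dist mm/row 10.0 deg/row 0.13
[ 0.68  0.71 -0.22] [ 0.68  0.71 -0.22] [ 0.68  0.71 -0.22] turn/row [0.06 0.1  0.06]
```

```bash
python3 -m pendant '[[[0.1,0.07,-0.07,0,0,0,0],[0.1,0.07,-0.07,0,0,0,0],[0.1,0.08,-0.07,0,0,0,0],[0.1,0.08,-0.07,0,0,0,0],[0.1,0.09,-0.06,0,0,0,0],[0.1,0.09,-0.06,0,0,0,0],[0.1,0.1,-0.06,0,0,0,0],[0.1,0.1,-0.06,0,0,0,0],[0.1,0.1,-0.06,0,0,0,0],[0.1,0.1,-0.06,0,0,0,0],[0.1,0.1,-0.06,0,0,0,0],[0.1,0.1,-0.06,0,0,0,0]]]'
python3 plan.py .605 -.2 .042 45 3 p 3
```

```text
clock: 32.05
tool_pos: [0.5929, -0.2011, 0.0413]
orientation: [-90.1, -44.9, 2.9]
force: [-27.7, 0.1, 9.0]
opening: 0.0006
clock 32.05 tcp [ 0.5929 -0.2011  0.0413] F [-27.7   0.1   9. ] J [-28.  19. -26. -78. -21.  10.]
tool axes
 [[ 0.708  0.036  0.706]
 [ 0.705  0.035 -0.709]
 [-0.05   0.999 -0.001]]
total shift now-axes [0.91 0.81 0.05] total turn [ 0.1  0.3 -0.1] dist mm/row 4.1 deg/row 0.11
[0.3  0.27 0.02] [0.3  0.27 0.02] [0.3  0.27 0.02] turn/row [ 0.05  0.09 -0.04]
```

```bash
python3 -m pendant '[[[0.1,0.07,-0.06,0,0,0,0],[0.1,0.07,-0.06,0,0,0,0],[0.1,0.07,-0.06,0,0,0,0],[0.1,0.08,-0.06,0,0,0,0],[0.08,0.08,-0.04,0,0,0,0],[0.08,0.08,-0.04,0,0,0,0],[0.07,0.07,-0.03,0,0,0,0]]]'
python3 go.py; python3 look.py m
```

```text
clock: 32.63
tool_pos: [0.6007, -0.2045, 0.0414]
orientation: [-90.1, -44.8, 2.9]
force: [-26.0, -1.3, 6.2]
opening: 0.0005
clock 32.63 tcp [ 0.6007 -0.2045  0.0414] rpy [-90.06 -44.81   2.87] F [-26.   -1.3   6.2] J [-27.  19. -25. -77. -21.   8.] open 0.001
tool axes x,y,z rows:
 [[ 0.709  0.036  0.705]
 [ 0.704  0.034 -0.709]
 [-0.049  0.999 -0.001]]
rotvec to target [ 0.    0.09 32.81]
```

View pics/m.png

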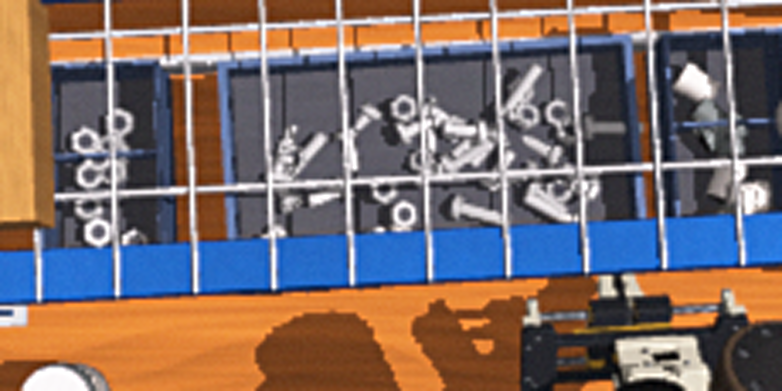

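```bash
python3 fit.py 219,65 - 632,37 -; python3 -m pendant '[[[0.07,0.07,-0.03,0,0,0,0],[0.07,0.07,-0.03,0,0,0,0],[0.07,0.07,-0.03,0,0,0,0],[0.07,0.07,-0.03,0,0,0,0]]]'; python3 go.py | head -1
python3 -c "
import cv2;a=cv2.imread('pics/m_full.png')[130:165,265:420];cv2.imwrite('pics/m2.png',cv2.resize(a,None,fx=5,fy=5,interpolation=cv2.INTER_CUBIC))"
```

```text
crate [ 0.6931 -0.0399  0.0638] res [ 0.3 -0.  -0.3  0. ]
rel rack [[-0.0166 -0.0141]] yaw 0.0158
BL [0.7814 0.1461] rack [0.0805 0.1675]
BR [ 0.8044 -0.2131] rack [ 0.0862 -0.1925]
FLpt [0.5831 0.1134] rack [-0.1191  0.1443]
FRpt [ 0.6035 -0.2059] rack [-0.1141 -0.1757]
clock: 33.02
tool_pos: [0.6046, -0.206, 0.0415]
orientation: [-90.1, -44.8, 2.9]
force: [-27.1, -2.3, 6.5]
opening: 0.0003
clock 33.02 tcp [ 0.6046 -0.206   0.0415] rpy [-90.12 -44.81   2.88] F [-27.1  -2.3   6.5] J [-27.  19. -25. -77. -21.   8.] open 0.0
```

View pics/m2.png

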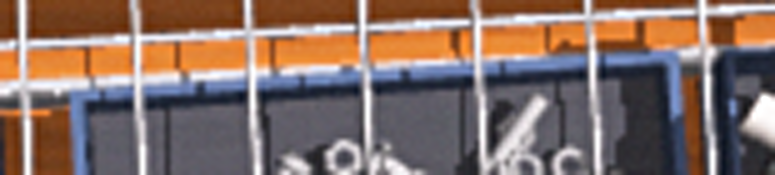

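```bash
python3 -m pendant '[[[0.06,0.05,-0.03,0,0,0,0],[0.06,0.05,-0.03,0,0,0,0],[0.06,0.05,-0.02,0,0,0,0],[0.06,0.05,-0.02,0,0,0,0]]]'; python3 go.py | head -1
```

```text
clock: 33.35
tool_pos: [0.6075, -0.2071, 0.0415]
orientation: [-90.1, -44.8, 2.9]
force: [-26.7, -3.2, 3.1]
opening: 0.0007
clock 33.35 tcp [ 0.6075 -0.2071  0.0415] rpy [-90.14 -44.78   2.87] F [-26.7  -3.2   3.1] J [-26.  19. -25. -77. -21.   7.] open 0.001
```

```bash
python3 -m pendant '[[[-0.7,-0.7,0,0,0,0,0],[-1.2,-1.2,0,0,0,0,0],[-1.4,-1.3,0.8,0,0,0,0]]]'
python3 plan.py .558 .112 .043 45 25 p 10
```

```text
clock: 33.6
tool_pos: [0.5684, -0.2021, 0.045]
orientation: [-90.3, -45.4, 3.0]
force: [0.1, -0.6, 0.1]
opening: 0.0005
clock 33.6 tcp [ 0.5684 -0.2021  0.045 ] F [ 0.1 -0.6  0.1] J [-31.  17. -28. -80. -23.  14.]
tool axes
 [[ 0.702  0.037  0.712]
 [ 0.711  0.033 -0.703]
 [-0.049  0.999 -0.003]]
total shift now-axes [ 0.29  0.43 31.43] total turn [15.2 14.4  4.4] dist mm/row 31.4 deg/row 2.14
[0.03 0.04 3.14] [-0.05  0.13  3.14] [-0.13  0.21  3.13] [-0.2   0.3   3.12] [-0.28  0.38  3.11] [-0.35  0.46  3.09] [-0.43  0.55  3.07] [-0.5   0.63  3.04] [-0.57  0.72  3.01] [-0.64  0.8   2.97] turn/row [1.52 1.44 0.44]
```

```bash
python3 -m pendant '[[[0,0,2.9,1.5,1.4,0.4,0],[-0.1,0.1,3.1,1.5,1.4,0.4,0],[-0.1,0.2,3.1,1.5,1.4,0.4,0],[-0.2,0.3,3.1,1.5,1.4,0.4,0],[-0.3,0.4,3.1,1.5,1.4,0.4,0],[-0.4,0.5,3.1,1.5,1.4,0.4,0],[-0.4,0.5,3.1,1.5,1.4,0.4,0],[-0.5,0.6,3,1.5,1.4,0.4,0],[-0.6,0.7,3,1.5,1.4,0.4,0],[-0.6,0.8,2.9,1.5,1.4,0.4,0],[0,0,0,0,0,0,0]]]'
python3 plan.py .575 .113 .043 45 25 p 3
```

```text
clock: 34.52
tool_pos: [0.5562, 0.1122, 0.0423]
orientation: [-63.4, -38.1, -14.2]
force: [0.4, 0.4, -0.4]
opening: 0.0004
clock 34.52 tcp [0.5562 0.1122 0.0423] F [ 0.4  0.4 -0.4] J [ -1.  14. -34. -92. -18.  -9.]
tool axes
 [[ 0.763 -0.193  0.617]
 [ 0.645  0.299 -0.703]
 [-0.049  0.935  0.352]]
total shift now-axes [1.46 1.19 0.  ] total turn [-0.1  0.3  0.3] dist mm/row 6.3 deg/row 0.14
[0.49 0.4  0.  ] [0.49 0.39 0.  ] [0.49 0.39 0.  ] turn/row [-0.02  0.08  0.11]
```

```bash
python3 -m pendant '[[[0.5,0.4,0,0,0,0,0],[0.4,0.4,0,0,0,0,0],[0.2,0.2,0,0,0,0,0],[0.08,0.07,0,0,0,0,0],[0.08,0.07,0,0,0,0,0],[0.08,0.07,0,0,0,0,0],[0.08,0.07,0.02,0,0,0,0],[0.08,0.07,0.02,0,0,0,0],[0.08,0.07,0.03,0,0,0,0],[0.08,0.07,0.03,0,0,0,0]]]'
python3 go.py | head -1;python3 look.py n
```

```text
clock: 35.35
tool_pos: [0.5762, 0.1101, 0.0409]
orientation: [-63.8, -38.1, -14.0]
force: [-12.8, -3.7, 3.7]
opening: 0.0007
clock 35.35 tcp [0.5762 0.1101 0.0409] rpy [-63.8  -38.06 -14.01] F [-12.8  -3.7   3.7] J [  0.  15. -32. -89. -17. -13.] open 0.001
```

View pics/n.png

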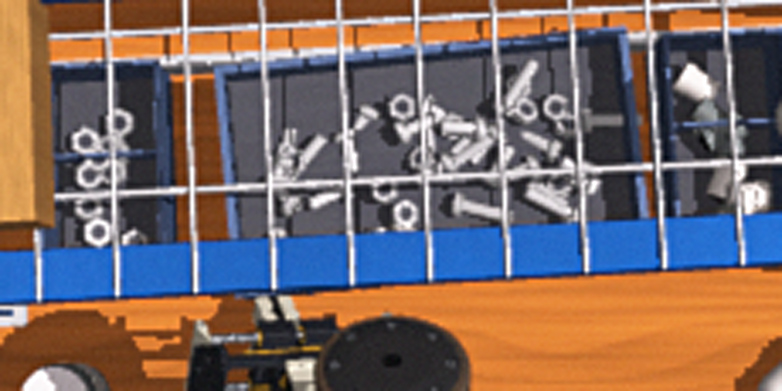

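```bash
python3 fit.py 216,69 - 628,29 -; python3 -m pendant '[[[0.1,0.09,0.06,0,0,0,0],[0.1,0.09,0.06,0,0,0,0],[0.1,0.09,0.06,0,0,0,0],[0.1,0.09,0.06,0,0,0,0],[0.1,0.1,0.06,0,0,0,0],[0.1,0.1,0.06,0,0,0,0],[0.1,0.1,0.06,0,0,0,0],[0.1,0.1,0.06,0,0,0,0],[0.09,0.09,0.05,0,0,0,0],[0.09,0.09,0.05,0,0,0,0]]]'
python3 go.py
```

```text
crate [ 0.6951 -0.0398  0.0933] res [ 0.3 -0.  -0.3  0. ]
rel rack [[-0.0146 -0.0142]] yaw 0.0453
BL [0.7779 0.1487] rack [0.0772 0.1702]
BR [ 0.8114 -0.2097] rack [ 0.0935 -0.1895]
FLpt [0.5806 0.1101] rack [-0.1217  0.1411]
FRpt [ 0.6105 -0.2085] rack [-0.1072 -0.1785]
clock: 36.23
tool_pos: [0.5846, 0.1165, 0.0395]
orientation: [-63.9, -37.7, -13.8]
force: [-24.8, -5.0, 6.2]
opening: 0.0008
clock 36.23 tcp [0.5846 0.1165 0.0395] rpy [-63.92 -37.7  -13.83] F [-24.8  -5.    6.2] J [  2.  16. -31. -87. -16. -16.] open 0.001
tool axes x,y,z rows:
 [[ 0.768 -0.189  0.612]
 [ 0.638  0.295 -0.711]
 [-0.046  0.936  0.348]]
rotvec to target [-18.46  -9.06  28.39]
```

```bash
python3 -m pendant '[[[0.1,0.08,0.05,0,0,0,0],[0.1,0.08,0.05,0,0,0,0],[0.09,0.08,0.05,0,0,0,0],[0.08,0.07,0.04,0,0,0,0],[0.06,0.06,0.03,0,0,0,0],[0.06,0.06,0.03,0,0,0,0]]]'
python3 go.py|head -1; python3 look.py o
```

```text
clock: 36.73
tool_pos: [0.5901, 0.1197, 0.0396]
orientation: [-63.9, -37.6, -13.8]
force: [-24.4, -2.8, 3.3]
opening: 0.0003
clock 36.73 tcp [0.5901 0.1197 0.0396] rpy [-63.9  -37.59 -13.81] F [-24.4  -2.8   3.3] J [  3.  16. -30. -86. -15. -18.] open 0.0
```

View pics/o.png

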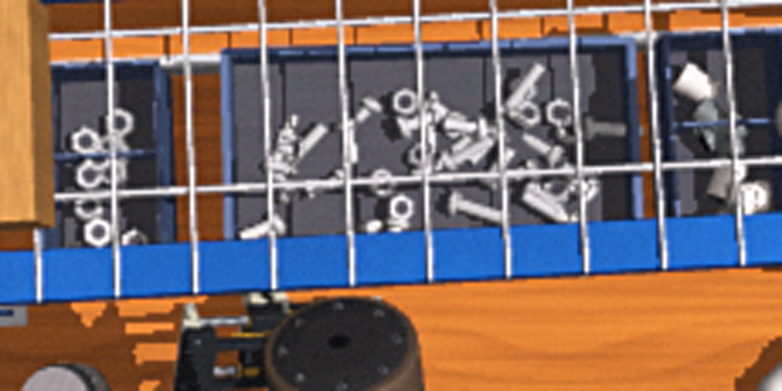

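```bash
python3 fit.py 222,50 - 635,39 -;  python3 -m pendant '[[[0.05,0.05,0.02,0,0,0,0],[0.05,0.05,0.02,0,0,0,0],[0.05,0.05,0.02,0,0,0,0]]]'; python3 go.py|head -1
```

```text
crate [ 0.6986 -0.0383  0.0222] res [ 0.2 -0.  -0.2  0. ]
rel rack [[-0.011  -0.0128]] yaw -0.0258
BL [0.7946 0.1439] rack [0.0936 0.1646]
BR [ 0.8026 -0.216 ] rack [ 0.0843 -0.1953]
FLpt [0.5951 0.1194] rack [-0.1068  0.1497]
FRpt [ 0.6022 -0.2005] rack [-0.1151 -0.1702]
clock: 37.03
tool_pos: [0.5919, 0.1207, 0.0396]
orientation: [-63.9, -37.6, -13.8]
force: [-26.1, -2.1, 3.0]
opening: 0.0003
clock 37.03 tcp [0.5919 0.1207 0.0396] rpy [-63.87 -37.57 -13.81] F [-26.1  -2.1   3. ] J [  4.  16. -30. -86. -15. -18.] open 0.0
```

```bash
python3 -m pendant '[[[0.05,0.05,0.02,0,0,0,0],[0.04,0.04,0.02,0,0,0,0]]]'; python3 -m pendant '[[[0.04,0.04,0.02,0,0,0,0],[0.03,0.03,0.02,0,0,0,0]]]'
```

```text
clock: 37.2
tool_pos: [0.5921, 0.1208, 0.0394]
orientation: [-63.9, -37.5, -13.8]
force: [-35.1, -6.9, 12.3]
opening: 0.0008
clock: 37.37
tool_pos: [0.5921, 0.1209, 0.0392]
orientation: [-64.0, -37.5, -13.7]
force: [-39.7, -7.9, 15.1]
opening: 0.0003
```

```bash
python3 -m pendant '[[[-0.5,-0.4,0,0,0,0,0],[-1.4,-1.2,0,0,0,0,0],[-1,-0.9,-1,0,0,0,0]]]'
python3 plan.py .568 -.2 .043 45 3 p 10
```

```text
clock: 37.62
tool_pos: [0.5639, 0.1116, 0.0414]
orientation: [-63.6, -38.3, -14.0]
force: [0.0, 0.1, -0.2]
opening: 0.0002
clock 37.62 tcp [0.5639 0.1116 0.0414] F [ 0.   0.1 -0.2] J [ -1.  15. -33. -91. -18.  -9.]
tool axes
 [[ 0.762 -0.19   0.619]
 [ 0.646  0.297 -0.703]
 [-0.05   0.936  0.349]]
total shift now-axes [  6.34  -9.09 -29.12] total turn [-14.9 -13.6  -3.7] dist mm/row 31.2 deg/row 2.05
[ 0.63 -0.91 -2.91] [ 0.57 -0.83 -2.95] [ 0.5  -0.75 -2.98] [ 0.44 -0.67 -3.01] [ 0.37 -0.59 -3.04] [ 0.3  -0.5  -3.06] [ 0.23 -0.42 -3.08] [ 0.16 -0.34 -3.09] [ 0.09 -0.26 -3.1 ] [ 0.02 -0.18 -3.11] turn/row [-1.49 -1.36 -0.37]
```

```bash
python3 -m pendant '[[[0.6,-0.9,-2.8,-1.5,-1.4,-0.4,0],[0.6,-0.8,-2.9,-1.5,-1.4,-0.4,0],[0.5,-0.7,-3,-1.5,-1.4,-0.4,0],[0.4,-0.7,-3,-1.5,-1.4,-0.4,0],[0.3,-0.6,-3,-1.5,-1.4,-0.4,0],[0.3,-0.5,-3.1,-1.5,-1.4,-0.4,0],[0.2,-0.4,-3.1,-1.5,-1.4,-0.4,0],[0.1,-0.3,-3.1,-1.5,-1.4,-0.4,0],[0.1,-0.3,-3.1,-1.5,-1.4,-0.4,0],[0,-0.2,-3.1,-1.5,-1.4,-0.4,0],[0,0,0,0,0,0,0]]]'
python3 plan.py .588 -.2 .042 45 3 p 3; python3 look.py q
```

```text
clock: 38.53
tool_pos: [0.5675, -0.2045, 0.0424]
orientation: [-90.5, -45.4, 3.0]
force: [0.5, -0.3, 0.5]
opening: 0.0006
clock 38.53 tcp [ 0.5675 -0.2045  0.0424] F [ 0.5 -0.3  0.5] J [-31.  17. -28. -81. -23.  16.]
tool axes
 [[ 0.702  0.037  0.712]
 [ 0.711  0.029 -0.703]
 [-0.047  0.999 -0.007]]
total shift now-axes [1.42 1.5  0.35] total turn [0.5 0.4 0.4] dist mm/row 7.0 deg/row 0.24
[0.47 0.5  0.12] [0.48 0.5  0.12] [0.48 0.5  0.12] turn/row [0.17 0.13 0.12]
```

View pics/q.png

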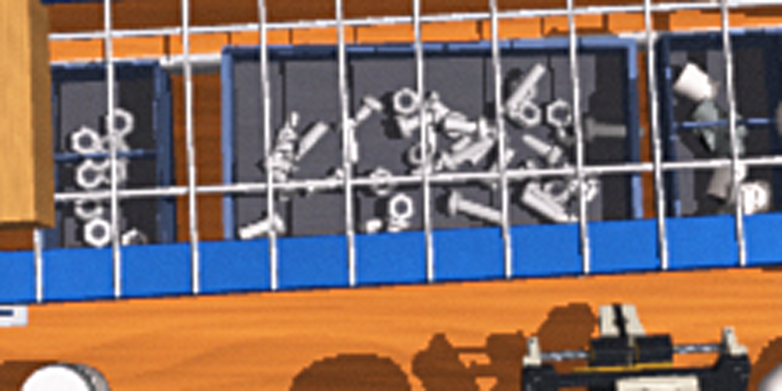

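```bash
python3 fit.py 222,48 - 636,39.5 -; python3 -m pendant '[[[0.5,0.5,0.1,0,0,0,0],[0.5,0.5,0.2,0,0,0,0],[0.4,0.4,0,0,0,0,0],[0.08,0.08,0,0,0,0,0],[0.08,0.08,0,0,0,0,0],[0.08,0.08,0,0,0,0,0],[0.08,0.08,-0.02,0,0,0,0],[0.08,0.07,-0.02,0,0,0,0],[0.08,0.06,-0.02,0,0,0,0]]]'; python3 go.py|head -1
```

```text
crate [ 0.6993 -0.0381  0.0161] res [ 0.3 -0.  -0.3  0. ]
rel rack [[-0.0103 -0.0126]] yaw -0.0319
BL [0.7964 0.1435] rack [0.0954 0.1641]
BR [ 0.8022 -0.2165] rack [ 0.0839 -0.1957]
FLpt [0.5967 0.1203] rack [-0.1052  0.1505]
FRpt [ 0.6019 -0.1997] rack [-0.1154 -0.1694]
clock: 39.33
tool_pos: [0.5935, -0.1961, 0.0426]
orientation: [-90.2, -45.3, 2.9]
force: [-0.7, 0.9, 0.2]
opening: 0.0002
clock 39.33 tcp [ 0.5935 -0.1961  0.0426] rpy [-90.18 -45.33   2.94] F [-0.7  0.9  0.2] J [-28.  18. -27. -80. -21.  12.] open 0.0
```

```bash
python3 -m pendant '[[[0.08,0.07,-0.06,0,0,0,0],[0.08,0.06,-0.06,0,0,0,0],[0.08,0.06,-0.06,0,0,0,0],[0.08,0.06,-0.06,0,0,0,0],[0.08,0.06,-0.05,0,0,0,0],[0.08,0.06,-0.05,0,0,0,0],[0.07,0.06,-0.04,0,0,0,0],[0.07,0.06,-0.04,0,0,0,0]]]'; python3 go.py|head -1
```

```text
clock: 40.0
tool_pos: [0.5977, -0.1986, 0.0415]
orientation: [-90.0, -45.1, 2.9]
force: [-21.5, 3.2, 8.3]
opening: 0.0003
clock 40.0 tcp [ 0.5977 -0.1986  0.0415] rpy [-90.03 -45.05   2.91] F [-21.5   3.2   8.3] J [-27.  19. -26. -79. -21.  10.] open 0.0
```

Contact at about x = 0.596. Continuing slowly.

```bash
python3 -m pendant '[[[0.07,0.05,-0.04,0,0,0,0],[0.07,0.05,-0.04,0,0,0,0],[0.07,0.05,-0.04,0,0,0,0],[0.07,0.05,-0.04,0,0,0,0],[0.07,0.05,-0.04,0,0,0,0],[0.07,0.05,-0.04,0,0,0,0]]]'; python3 go.py|head -1
```

```text
clock: 40.5
tool_pos: [0.6008, -0.2002, 0.041]
orientation: [-90.0, -44.9, 2.9]
force: [-24.2, 2.4, 8.0]
opening: 0.0003
clock 40.5 tcp [ 0.6008 -0.2002  0.041 ] rpy [-89.95 -44.89   2.86] F [-24.2   2.4   8. ] J [-27.  19. -26. -78. -21.   9.] open 0.0
```

```bash
python3 -m pendant '[[[0.07,0.05,-0.03,0,0,0,0],[0.07,0.05,-0.03,0,0,0,0],[0.06,0.05,-0.03,0,0,0,0],[0.06,0.05,-0.03,0,0,0,0]]]'; python3 go.py|head -1; python3 look.py r
```

```text
clock: 40.83
tool_pos: [0.6038, -0.2016, 0.041]
orientation: [-90.0, -44.8, 2.9]
force: [-24.9, 1.5, 5.9]
opening: 0.0007
clock 40.83 tcp [ 0.6038 -0.2016  0.041 ] rpy [-89.97 -44.85   2.86] F [-24.9   1.5   5.9] J [-27.  19. -25. -77. -21.   8.] open 0.001
```

View pics/r.png

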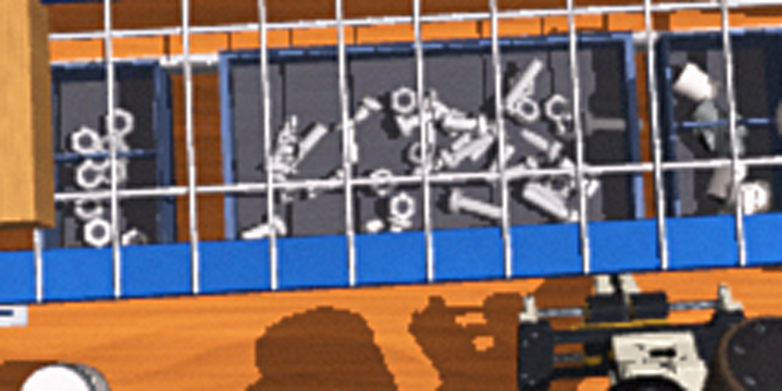

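```bash
python3 fit.py 220,54 - 632,33.5 -; python3 -c "
import cv2;a=cv2.imread('pics/r_full.png')[130:165,265:420];cv2.imwrite('pics/r2.png',cv2.resize(a,None,fx=5,fy=5,interpolation=cv2.INTER_CUBIC))"
```

```text
crate [ 0.6994 -0.0385  0.0457] res [ 0.1 -0.  -0.1  0. ]
rel rack [[-0.0102 -0.0131]] yaw -0.0023
BL [0.7911 0.1458] rack [0.0902 0.1667]
BR [ 0.8075 -0.2138] rack [ 0.0893 -0.1933]
FLpt [0.5922 0.1167] rack [-0.1099  0.1472]
FRpt [ 0.6068 -0.2029] rack [-0.1106 -0.1728]
```

View pics/r2.png

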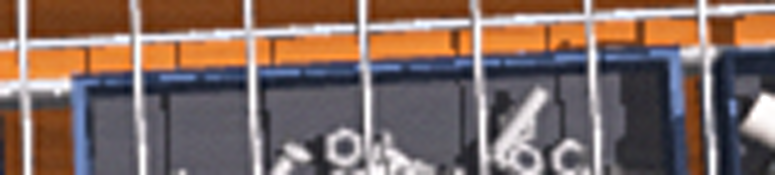

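```bash
python3 -m pendant '[[[0.05,0.05,-0.02,0,0,0,0],[0.05,0.05,-0.02,0,0,0,0],[0.05,0.05,-0.02,0,0,0,0]]]'
```

```text
clock: 41.13
tool_pos: [0.6058, -0.2024, 0.0411]
orientation: [-90.0, -44.8, 2.9]
force: [-25.4, 0.3, 5.5]
opening: 0.0002
```

```bash
python3 -m pendant '[[[0.05,0.05,-0.02,0,0,0,0],[0.05,0.05,-0.02,0,0,0,0]]]'
```

```text
clock: 41.3
tool_pos: [0.6072, -0.203, 0.041]
orientation: [-90.0, -44.8, 2.9]
force: [-26.1, -0.7, 6.9]
opening: 0.0004
```

```bash
python3 -m pendant '[[[0.05,0.05,-0.02,0,0,0,0],[0.05,0.05,-0.02,0,0,0,0]]]'
```

```text
clock: 41.47
tool_pos: [0.6081, -0.2033, 0.0409]
orientation: [-90.0, -44.8, 2.9]
force: [-34.1, -0.3, 12.3]
opening: -0.0
```

```bash
python3 -m pendant '[[[0.05,0.05,-0.02,0,0,0,0],[0.04,0.04,-0.02,0,0,0,0]]]'
```

```text
clock: 41.63
tool_pos: [0.6082, -0.2034, 0.0407]
orientation: [-90.0, -44.7, 2.9]
force: [-40.3, 0.4, 16.5]
opening: 0.0004
```

```bash
python3 -m pendant '[[[-0.5,-0.5,0,0,0,0,0],[-1.2,-1.2,0,0,0,0,0],[-1.3,-1.3,0.8,0,0,0,0]]]'
python3 look.py s; python3 plan.py .565 .114 .043 45 25 p 10
```

```text
clock: 41.88
tool_pos: [0.5738, -0.1995, 0.0448]
orientation: [-90.3, -45.4, 3.0]
force: [-1.2, 0.6, 0.8]
opening: 0.0005
clock 41.93 tcp [ 0.5698 -0.1972  0.0439] F [-6.2  2.  -1.4] J [-30.  17. -28. -80. -23.  14.]
tool axes
 [[ 0.703  0.036  0.71 ]
 [ 0.709  0.034 -0.704]
 [-0.049  0.999 -0.001]]
total shift now-axes [ 0.71  0.78 31.11] total turn [15.2 14.3  4.3] dist mm/row 31.1 deg/row 2.13
[0.07 0.08 3.11] [-0.01  0.16  3.11] [-0.08  0.24  3.1 ] [-0.16  0.33  3.09] [-0.23  0.41  3.08] [-0.3   0.49  3.06] [-0.38  0.58  3.04] [-0.45  0.66  3.01] [-0.52  0.74  2.98] [-0.58  0.82  2.94] turn/row [1.52 1.43 0.43]
```

View pics/s.png

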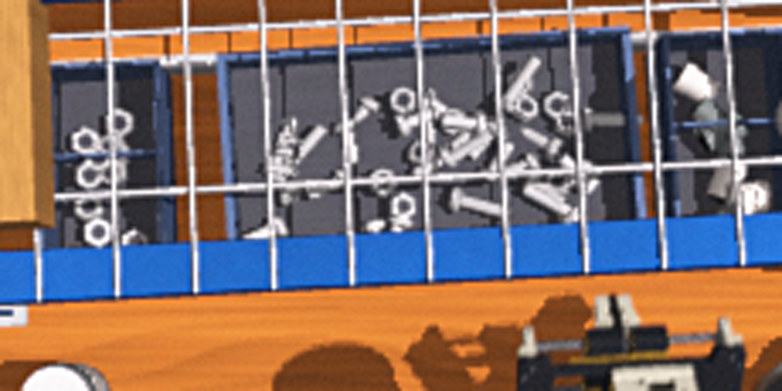

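```bash
python3 fit.py 219,56.5 - 630,29 -; python3 -m pendant '[[[0,0,2.9,1.5,1.4,0.4,0],[0,0.2,3.1,1.5,1.4,0.4,0],[-0.1,0.2,3.1,1.5,1.4,0.4,0],[-0.2,0.3,3.1,1.5,1.4,0.4,0],[-0.2,0.4,3.1,1.5,1.4,0.4,0],[-0.3,0.5,3.1,1.5,1.4,0.4,0],[-0.4,0.6,3.1,1.5,1.4,0.4,0],[-0.5,0.7,3,1.5,1.4,0.4,0],[-0.5,0.7,3,1.5,1.4,0.4,0],[-0.6,0.8,2.9,1.5,1.4,0.4,0],[0,0,0,0,0,0,0]]]'
python3 plan.py .583 .115 .042 45 25 p 3
```

```text
crate [ 0.7004 -0.039   0.063 ] res [ 0. -0. -0.  0.]
rel rack [[-0.0093 -0.0136]] yaw 0.015
BL [0.7889 0.1469] rack [0.088  0.1679]
BR [ 0.8115 -0.2123] rack [ 0.0934 -0.192 ]
FLpt [0.5905 0.1144] rack [-0.1117  0.1449]
FRpt [ 0.6107 -0.205 ] rack [-0.1068 -0.175 ]
clock: 42.85
tool_pos: [0.5668, 0.1152, 0.0428]
orientation: [-63.4, -38.1, -14.2]
force: [-1.1, -0.4, -0.4]
opening: 0.0006
clock 42.85 tcp [0.5668 0.1152 0.0428] F [-1.1 -0.4 -0.4] J [ -0.  15. -33. -91. -17. -11.]
tool axes
 [[ 0.763 -0.193  0.618]
 [ 0.645  0.299 -0.703]
 [-0.049  0.935  0.352]]
total shift now-axes [ 1.19  1.09 -0.13] total turn [-0.1  0.3  0.3] dist mm/row 5.4 deg/row 0.14
[ 0.4   0.36 -0.04] [ 0.4   0.36 -0.04] [ 0.4   0.36 -0.04] turn/row [-0.02  0.09  0.11]
```

```bash
python3 -m pendant '[[[0.5,0.4,0,0,0,0,0],[0.5,0.4,0,0,0,0,0],[0.07,0.06,0,0,0,0,0],[0.07,0.06,0,0,0,0,0],[0.07,0.06,0,0,0,0,0],[0.07,0.06,0,0,0,0,0],[0.07,0.06,0.02,0,0,0,0],[0.07,0.06,0.02,0,0,0,0],[0.07,0.06,0.02,0,0,0,0],[0.07,0.06,0.02,0,0,0,0]]]'
```

```text
clock: 43.68
tool_pos: [0.5863, 0.1126, 0.0431]
orientation: [-63.7, -38.2, -14.1]
force: [-6.0, -1.7, 3.1]
opening: 0.0007
```

```bash
python3 -m pendant '[[[0.07,0.06,0.03,0,0,0,0],[0.07,0.06,0.03,0,0,0,0],[0.07,0.06,0.03,0,0,0,0],[0.07,0.05,0.03,0,0,0,0],[0.06,0.05,0.03,0,0,0,0],[0.06,0.05,0.03,0,0,0,0]]]'
```

```text
clock: 44.18
tool_pos: [0.5869, 0.114, 0.0414]
orientation: [-63.9, -37.9, -13.9]
force: [-21.8, -7.3, 8.9]
opening: 0.0005
```

```bash
python3 -m pendant '[[[0.06,0.05,0.03,0,0,0,0],[0.06,0.05,0.03,0,0,0,0],[0.06,0.05,0.03,0,0,0,0],[0.06,0.05,0.03,0,0,0,0]]]'
```

```text
clock: 44.52
tool_pos: [0.5883, 0.1153, 0.0409]
orientation: [-63.9, -37.8, -13.8]
force: [-24.5, -6.8, 7.0]
opening: 0.0004
```

```bash
python3 -m pendant '[[[0.06,0.05,0.03,0,0,0,0],[0.05,0.05,0.03,0,0,0,0],[0.05,0.05,0.03,0,0,0,0],[0.05,0.05,0.02,0,0,0,0]]]'; python3 look.py t
```

```text
clock: 44.85
tool_pos: [0.5907, 0.1169, 0.0409]
orientation: [-63.9, -37.7, -13.8]
force: [-24.2, -5.4, 5.9]
opening: 0.0004
```

View pics/t.png

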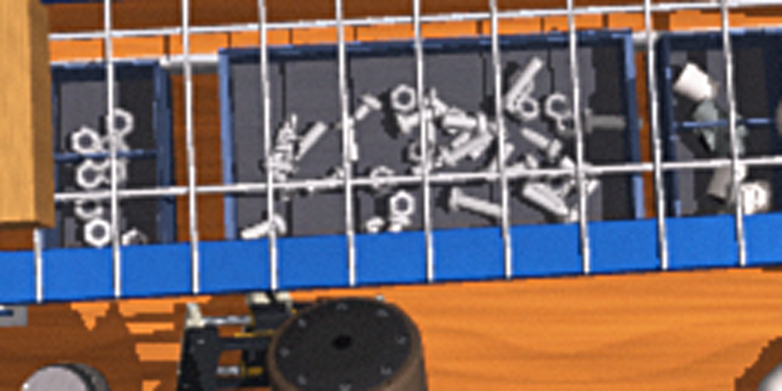

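```bash
python3 -m pendant '[[[-0.6,-0.5,0,0,0,0,0],[-1.4,-1.2,0,0,0,0,0],[-1.6,-1.4,0,0,0,0,0],[-1.6,-1.4,-1,0,0,0,0],[-1.6,-1.4,-1,0,0,0,0],[0,0,0,0,0,0,0],[0,0,0,0,0,0,0]]]'; python3 look.py u; python3 fit.py 219.5,50 - 632,32 -
python3 - <<'E'
from plant import *; import cv2
p=snapshot("side"); cv2.imwrite("pics/u_side.png",p["image"][:,:,::-1])
E
```

```text
clock: 45.48
tool_pos: [0.5085, 0.0931, 0.0374]
orientation: [-63.7, -38.2, -14.2]
force: [-0.0, 0.3, 0.5]
opening: 0.0006
crate [ 0.7018 -0.0377  0.0395] res [ 0.2 -0.  -0.2  0. ]
rel rack [[-0.0078 -0.0123]] yaw -0.0085
BL [0.7946 0.1461] rack [0.0937 0.1668]
BR [ 0.8088 -0.2136] rack [ 0.0907 -0.1932]
FLpt [0.5956 0.1182] rack [-0.1064  0.1485]
FRpt [ 0.6082 -0.2015] rack [-0.1091 -0.1715]
```

View pics/u_full.png

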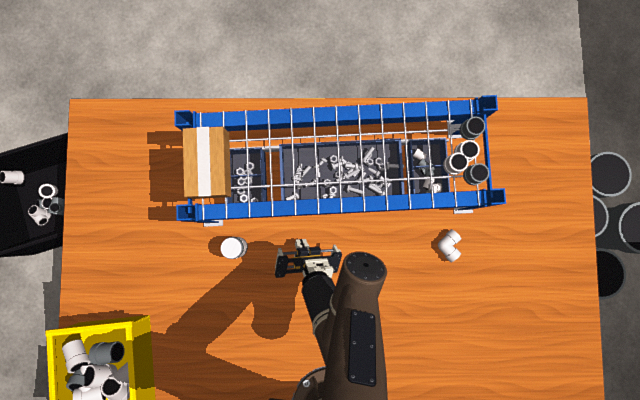

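View pics/u_side.png

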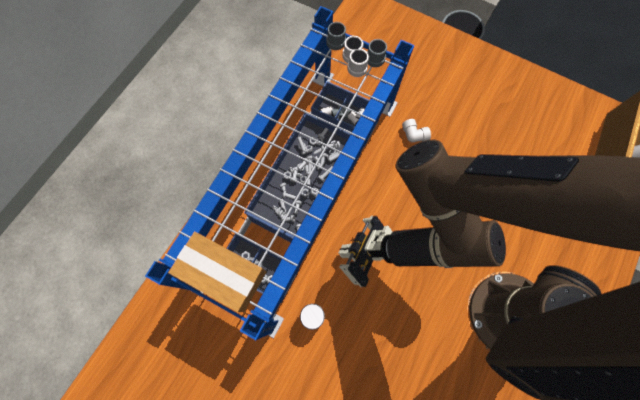

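View pics/u.png

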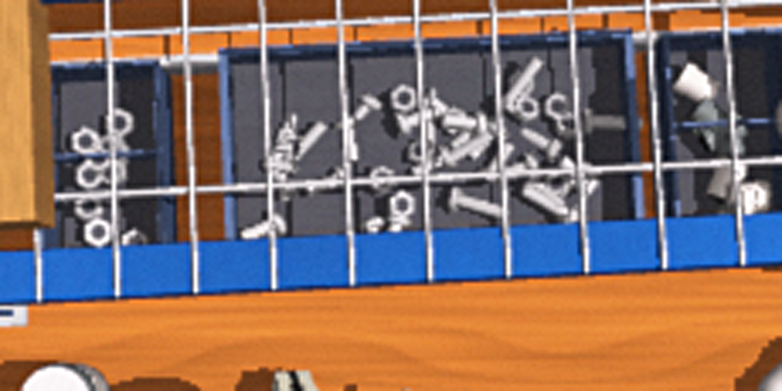

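```bash
python3 -c "
from plant import ctrl
o=ctrl.get_obs();print(o['clock'],o['force'].round(1));print(ctrl.close_job())"
```

```text
45.5833 [0.  0.1 0.7]
the job is handed in; nothing more can be done
None
```

I walked the crate back with eight alternating corner pushes, fingers shut and the tool leaned under the beam. The job was handed in at 45.6 s, with the robot clear of everything.

**Back corners:** my camera fit puts them 93.7 mm (left) and 90.7 mm (right) behind the rack's origin, against the 88 mm needed. By touch they look better. When I felt each end meet the rail, the fit read only about 95 mm on the left and 94 mm on the right, where 100 would be true. The real gaps are therefore probably 2 to 4 mm. The fit and the touch disagree by about 5 mm, which I put down to my estimate of the rack's position.

**Centring and bins:** the crate's middle is about 12 mm right of the bay's middle, within the 30 mm allowed. The gap to the right-hand bin looks like about 20 mm. The bins look unmoved; I judged that by eye and did not measure them.

**Tin and elbow:** both sit at the same pixels as at the start. I did not check the crate's tilt separately.

**Forces:** ordinary pushes read 21 to 30 N. The highest readings were about 43 N, once at each end when that corner met the rail. I only read the force at the end of each move, so a brief higher peak would not have shown.

**Misjudged approach:** early on, the tool leaned too little and the gripper's body, not the fingers, pressed the crate wall at about 33 N. I backed off and changed the arm's posture before pushing on that side.

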